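Lock the glass cell holder with a hex key

TASK

Lock the glass cell's holder: take the red T-handled hex key from its grey stand, feel it into the hidden socket of the spring-backed cam screw deep in the aluminium block's bore (press only gently and turn until it drops fully in), and turn the screw clockwise, seen from above, to its stop. Then put the key back in its stand, hanging upright by its collar, and let go of it. Leave the bottle, the vial and the computer mouse where they are.

Things in the scene. Friction and masses are not known exactly. Their poses are not given: they have to be found in the camera images.
- key_grip (a point): Centre of the red handle of the hex key: a bar 100 mm long (its x axis), 18 mm wide (y), 26 mm high (z). z points up, along the shaft's axis. Below the bar: a neck 14 mm across and 11 mm long, a round collar 38 mm across, 6 mm thick, then the shaft. Mass about 0.5 kg. At the start it hangs upright in the stand by its collar.
- key_tip (a point): Lower end of the key's shaft, 94 mm below the handle's centre, same axes. The steel shaft is a hex, 17 mm across flats, 19.6 mm over corners (two opposite corners lie along the handle's x), 65 mm long from the collar's underside. Its last 3 mm taper, as a hex, from 17 to 14 mm across flats.
- stand_hole (a point): Centre of the mouth of the round hole, 25 mm across and open all the way down, in the top of the grey square key stand (70 x 70 mm, 75 mm high, fixed to the bench). z up. When the key hangs home, its collar's underside is at this point, and its tip 65 mm below it.
- bore (a point): Centre of the mouth of the bore in the top of the fixed aluminium block (64 x 64 mm, 60 mm high). z up. The bore is round, straight, 21.5 mm across; the screw's face lies 24 mm below this point. A foot plate joins the block to a fixed glass cell with red caps: its axis at x = 92, y = 30 mm in this frame, 42 mm across (54 at the foot), top 137 mm above the bench.
- socket (a point): Centre of the mouth of the hex socket (17.7 mm across flats, 12 mm deep) in the black cam screw, on the bore's axis; sinks with the screw. z up; x and y are the block's and do NOT tell how the hex is turned: that is unknown and must be felt (repeats every 60 degrees). Turned wrong, the tapered tip enters about 1.5 mm and stops on the socket's edge; within about 4 degrees it slides to the floor.
- screw (a joint): Angle of the cam screw, rad: 0 fully open, 0.9 at its stop (locked); grows as it is turned clockwise seen from above. Starts between 0 and 0.25. It does not tell how the hex is turned. Stays where it is left; resists with about 0.08 N m, and rigidly at the stop, where over about 0.3 N m the key may slip round; light rubbing on its face does not turn it.
- plunger (a joint): How far the spring-backed screw is pressed down, m: 0 at rest. 1.5 N starts it moving, then 2 N per mm. More than 5 mm (about 11 N) damages the seal below it.
- bottle: Loose clear glass bottle with a blue cap, 56 mm across, 120 mm high, origin at its underside, beyond the work. Bystander.
- vial: Loose small glass vial with a red cap, 36 mm across, 55 mm high, origin at its underside, between the work and the robot. Bystander.
- mouse: Loose black computer mouse, 100 x 60 x 32 mm, origin at its underside, to the left. Bystander.
- key: The whole T-handled hex key; its origin is the centre of the collar's underside, 29 mm below the handle's centre; same axes.
Mind the look-alikes: they are no part of the job. Of the things that look like the key, the larger one is meant. Of the things that look like the part that bears stand_hole, the smaller one is meant.

How it is judged:
On the way, in this order (a step that is already met when the one before it is completed fails the run):
1. the key's hex has dropped into the socket, its tip at least 8 mm below the socket's mouth (z of key_tip in the frame of socket below -0.008 m and horizontal distance between key_tip and socket below 0.003 m and angle between key_grip's own z axis and vertical below 0.12 rad), for 0.2 s.
2. with the key in the socket, the screw is turned clockwise to its stop (joint above 0.82) (all of step 1 and value of joint screw above 0.82 rad), for 0.2 s.
At the end, for the whole second after the job is handed in: The screw is at its stop (above 0.82 rad) and not pressed down (under 1 mm); the key hangs in the stand, tip within 9 mm of the hole's axis and at least 61 mm below the stand's top, upright within 0.1 rad, at rest and released (value of joint screw above 0.82 rad and value of joint plunger below 0.001 m and horizontal distance between key_tip and stand_hole below 0.009 m and z of key_tip in the frame of stand_hole below -0.061 m and angle between key_grip's own z axis and vertical below 0.1 rad and linear speed of key below 0.02 m/s); the robot touches nothing.
It fails at once if the screw is pressed down more than 5 mm (about 11 N) (value of joint plunger above 0.005 m).
It fails at once if the bottle is moved more than 20 mm (distance of bottle from where it was at the start of the episode above 0.02 m).
It fails at once if the vial is moved more than 20 mm (distance of vial from where it was at the start of the episode above 0.02 m).
It fails at once if the mouse is moved more than 20 mm (distance of mouse from where it was at the start of the episode above 0.02 m).
It also fails if it takes over 72 s, if anything falls off the work surface, if the arm or the gripper's body presses on something with over 40 N, if the wrist force passes 120 N, or if a joint passes its speed limit or range.

ROBOT

A 7-joint arm with a two-finger parallel gripper is mounted at the origin on the work surface. World frame = base frame: x ahead of the robot, y to its left, z up, the work surface at z = 0. Lengths are in m, angles in rad, forces in N, time in s.
With the tool pointing down it reaches from about 0.4 to 0.85 m from the base axis. Payload 10.4 kg.
Tool frame: the origin (TCP) lies at the very end of the fingers, on their centre line; the grasp point (between the pads) lies manip.grasp_offset behind it (manip.grasp_offset is the distance from the TCP to the grasp point, in m); z points along the fingers, x is the direction in which the jaws open and shut, and the axes are right-handed (so a half turn about z gives the same grasp; the last joint's range is limited). The gripper opens to 85 mm and grips with 20 to 120 N. Pads are 22 mm wide; open, the fingers measure 114 mm over their backs; the gripper's body (76 mm by 85 mm) begins 54 mm behind the grasp point. The pads swing forward as they close: fully open they stand 13 mm farther back than shut.
Start: joints at [-1.266, 0.332, -0.065, 1.46, 0.022, 1.35, -0.088], TCP at [0.201, 0.592, 0.201] pointing down, gripper open.
Joint ranges: [-2.6, 2.6], [-0.5, 2.12], [-1.47, 1.34], [0.16, 2.42], [-1.27, 4.41], [0.06, 2.06], [-2.6, 2.6]. Speed limits (rad/s): [2.22, 2.22, 2.79, 2.79, 3.14, 3.14, 3.14].

INTERFACE

Orientations are given as a unit quaternion [x, y, z, w].
In Python, from workcell import manip gives the robot as it stands.
- The arm moves only by the shell command python3 -m crank 'ROWS' [FORCE]. ROWS is JSON, a list that holds one entry, the list of rows, each a list of 7 numbers: the shift along the world's x, y, z in units of 60 mm (1.0 is 60 mm), then the turn, a rotation vector about the world's x, y, z in units of 5 degrees (1.0 is 5 degrees), then the finger opening in mm, from 0 to 85.4. A call has 1 to 8 rows; each row shifts and turns the commanded pose from where the row before left it; what a row does not reach is not made up. A row lasts 1/8 s, in which the tool goes at most 62.5 mm and 10.7 degrees, less where a joint would pass 70% of its speed; a pose out of reach is approached as far as the arm can. A call is refused whole if a number of a shift passes 1 or a number of a turn 1, either way. A call with a gripper value outside its range is refused whole. The fingers move at their own pace and stop on an object; FORCE is the grip in N (left out, the last holds). Time passes only in rows, so rows that do not move let the fingers close. It gives the time, the measured TCP pose, the force and the opening at its end, in the units of the state.
- manip.get_obs(): the state, without advancing time (a new reading comes with each control period).
- manip.camera(name): name is "scene" or "top"; returns (picture, depth): 420x560x3 uint8, blue, green, red; 420x560 float32, m along the optical axis (not along the pixel's ray), 0 where there is no reading.
- manip.get_calibration(name): a dict with "fx", "fy", "cx", "cy" (pixels), "k1" (the pictures are not rectified: a ray, as slopes to the right and down, at radius r is drawn at 1 + k1 r^2 times it, then the intrinsics apply), "rvec" (rotation vector, rad) and "tvec" (3), from world to camera coordinates, as OpenCV has them. Camera axes: x right, y down, z forward; pixel columns grow to the right and rows downward; lengths in m; the calibration is good to about 2 mm. A picture is of the moment at which its call begins. get_calibration takes no time and is no camera call.
- manip.hand_in(): hands the job in, once; it reports no verdict.
The state is a dict: "clock": time; "joint_pos": joint angles; "joint_velocities": joint speeds; "tau": joint torques, N m; "position": TCP position; "ee_rot": TCP orientation; "ft_force": force on the tool from outside, world axes, zero at the start; "torque": the same for the moment, N m; "grip_width": opening from 0.0 (shut) to 1.0 (fully open).
Only numpy, scipy, OpenCV 4.12 (cv2) and the standard library are available. Lean on these libraries where they do the work, as an engineer would, in place of code of your own. Each camera call takes 0.05 s, during which the arm holds its last target.

## Working session

There is one attempt and no reset: what is moved stays moved. The work goes in short steps, Python scripts to look and compute and a shell command to move; the robot and the scene stay as the last step left them, time stands still between calls to the robot, and variables do not carry over. Pictures are saved under pics/ and viewed, and the job is handed in when it is done.

```bash
ls; mkdir -p pics
python3 - <<'E'
from workcell import manip
import cv2
print(manip.get_obs(), manip.grasp_offset)
for n in("scene","top"):
    p,d=manip.camera(n); cv2.imwrite(f"pics/{n}0.png",p); print(n,manip.get_calibration(n))
    import numpy as np; np.save(f"{n}0.npy",d)
E
```

```text
pics
{'clock': 0.0, 'joint_pos': array([-1.2656408 ,  0.33288591, -0.06469997,  1.46095132,  0.02153873,
        1.34990804, -0.08851001]), 'joint_velocities': array([ 7.55501685e-05, -7.80230861e-05, -1.19845709e-03, -9.62489392e-05,
       -1.07023066e-03,  8.43996383e-04, -1.36605373e-03]), 'tau': array([ 3.30188350e-04, -6.25461674e+01,  4.92157589e-02, -3.91616070e+01,
        1.61273143e-02,  1.01385493e-02,  5.35535264e-06]), 'position': array([0.20104739, 0.59132671, 0.19980241]), 'ee_rot': array([ 8.12994565e-01,  5.82270817e-01, -5.91286734e-04,  4.28794930e-04]), 'ft_force': array([-0.5833224 , -0.58199223, -0.21035719]), 'torque': array([ 0.01038744,  0.00559378, -0.00388458]), 'grip_width': 0.9998488678652686} 0.0187
scene {'fx': 455.49476778279535, 'fy': 455.49476778279535, 'cx': 278.90995602143215, 'cy': 212.81638133003273, 'k1': -0.03555776390706719, 'rvec': array([ 1.52643746,  2.09281182, -0.82690949]), 'tvec': array([ 0.12845536, -0.340368  ,  1.42030708])}
top {'fx': 483.18645792760987, 'fy': 483.18645792760987, 'cx': 281.80740220305245, 'cy': 211.19961508438487, 'k1': -0.0379353645219738, 'rvec': array([ 2.20765816, -2.15237714,  0.09519783]), 'tvec': array([0.06565856, 0.56183696, 1.20339161])}
```

View pics/scene0.png

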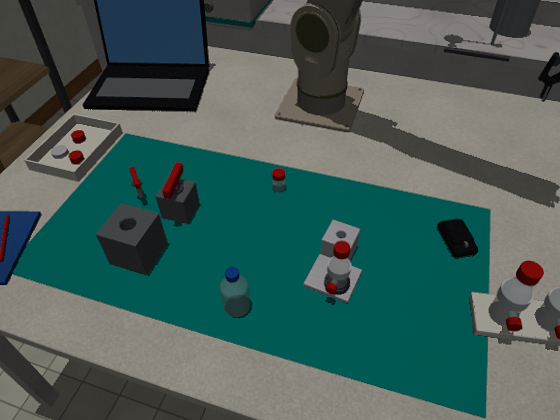

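View pics/top0.png

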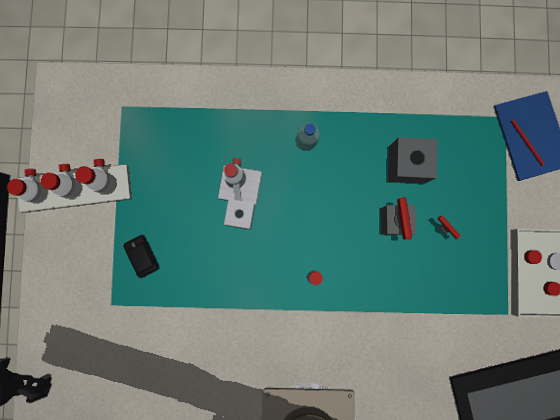

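The scene picture shows the key in its small grey stand near (178,190), the larger stand look-alike at (133,238), the block at (341,238), the vial at (279,180), the bottle at (235,290) and the mouse at (457,237). In the top picture the key handle runs from (402,199) to (408,238), the block's bore is at (239,213), and the gripper is out of the way at lower left. Next I'll enlarge the key and the block.

```bash
cat > h.py <<'E'
from workcell import manip
import cv2, numpy as np
from scipy.spatial.transform import Rotation as Rn
def undist(c,u,v):
    K=np.array([[c["fx"],0,c["cx"]],[0,c["fy"],c["cy"]],[0,0,1.]])
    return cv2.undistortPoints(np.array([[[u,v]]],float),K,np.array([c["k1"],0,0,0.]))[0,0]
def ray(n,u,v):
    c=manip.get_calibration(n); R=cv2.Rodrigues(c["rvec"])[0]; s=undist(c,u,v)
    return -R.T@c["tvec"], R.T@np.array([s[0],s[1],1.])
def at_z(n,u,v,z):
    o,r=ray(n,u,v); return o+r*(z-o[2])/r[2]
def at_d(n,u,v,d):
    o,r=ray(n,u,v); return o+r*d
def crop(p,x,y,w,h,s,f):
    cv2.imwrite(f,cv2.resize(p[y:y+h,x:x+w],None,fx=s,fy=s,interpolation=cv2.INTER_CUBIC))
def cloud(n,d):
    c=manip.get_calibration(n); R=cv2.Rodrigues(c["rvec"])[0]
    K=np.array([[c["fx"],0,c["cx"]],[0,c["fy"],c["cy"]],[0,0,1.]])
    v,u=np.mgrid[:420,:560]; s=cv2.undistortPoints(np.stack([u,v],-1).reshape(-1,1,2).astype(float),K,np.array([c["k1"],0,0,0.]))[:,0]
    X=np.c_[s,np.ones(len(s))]*d.reshape(-1,1)
    return ((X-c["tvec"])@R).reshape(420,560,3)
E
python3 - <<'E'
from h import *
p=cv2.imread("pics/top0.png"); crop(p,370,185,100,75,8,"pics/k1.png"); crop(p,205,150,75,85,7,"pics/b1.png")
p=cv2.imread("pics/scene0.png"); crop(p,115,150,100,80,7,"pics/k2.png")
c=cloud("top",np.load("top0.npy"))
for u,v in[(402,203),(404,215),(405,220),(407,234),(390,208),(239,213),(231,205),(247,222),(235,224),(150,290),(410,160),(394,170)]: print(u,v,c[v,u].round(4))
E
```

```text
402 203 [ 0.5788 -0.2027  0.1162]
404 215 [ 0.5505 -0.2074  0.1168]
405 220 [ 0.5388 -0.21    0.1163]
407 234 [ 0.5061 -0.2154  0.1139]
390 208 [ 0.5703 -0.184   0.0739]
239 213 [0.5527 0.1885 0.0219]
231 205 [0.5692 0.2057 0.0587]
247 222 [0.5281 0.1649 0.0596]
235 224 [0.5226 0.1944 0.0572]
150 290 [0.3513 0.4112 0.0027]
410 160 [ 0.6851 -0.2257  0.1009]
394 170 [ 0.6644 -0.1932  0.0744]
```

View crops.

View pics/k1.png

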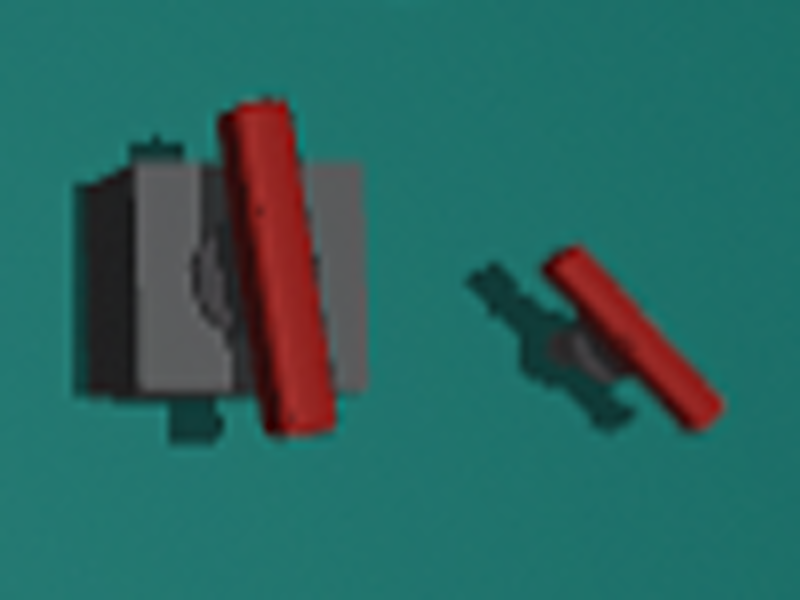

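View pics/b1.png

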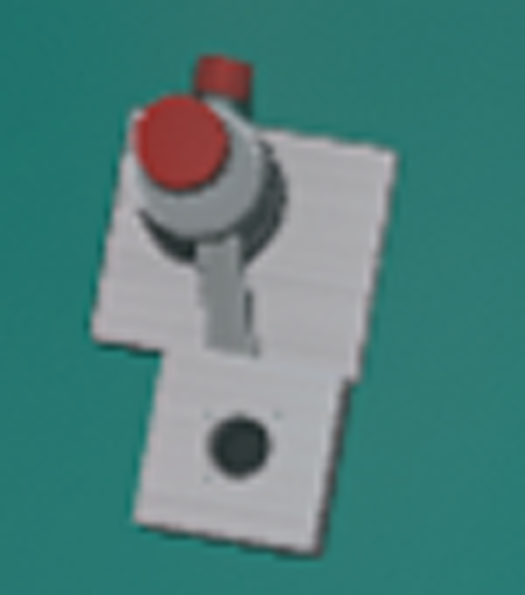

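View pics/k2.png

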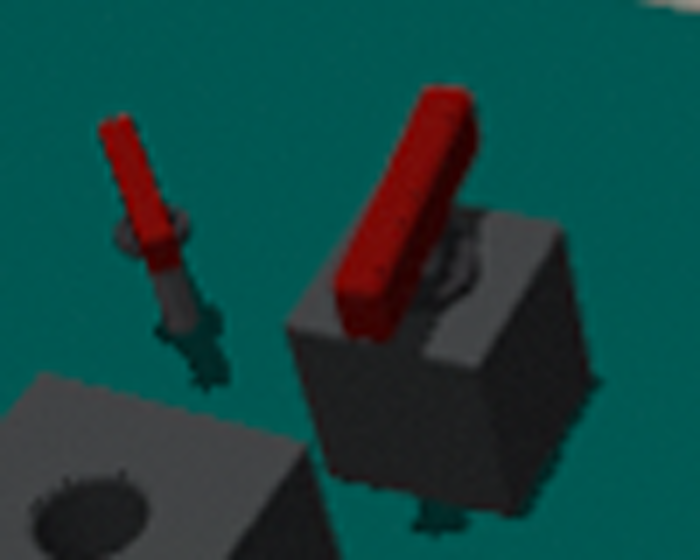

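Run:
```python
from h import *
for n,x,y,w,h in(("top",370,185,55,75),("scene",155,155,45,60)):
    p=cv2.imread(f"pics/{n}0.png").astype(int); c=cloud(n,np.load(f"{n}0.npy"))
    m=np.zeros((420,560),bool); m[y:y+h,x:x+w]=True
    m&=(p[...,2]>90)&(p[...,1]<70)
    P=c[m]; print(n,len(P),np.percentile(P[:,2],[5,50,95]).round(4))
    T=P[P[:,2]>0.109]; 
    (cx,cy),(a,b),ang=cv2.minAreaRect((T[:,:2]*1000).astype(np.float32)); print(" rect",cx,cy,a,b,ang)
    mu=T.mean(0); U=np.linalg.svd((T-mu)[:,:2],full_matrices=False)[2][0]; print(" pca",mu.round(4),np.degrees(np.arctan2(U[1],U[0])))
    # stand top
    g=np.zeros((420,560),bool); g[y:y+h,x:x+w]=True
    g&=(abs(c[...,2]-.075)<.006)&(abs(p[...,2]-p[...,1])<20)&(p[...,1]>p[...,0]-20)
    Q=c[g]; 
    if len(Q)>20: print(" stand",len(Q),cv2.minAreaRect((Q[:,:2]*1000).astype(np.float32)))
print("bore top cam",at_z("top",238.8,213.4,.060))
# stand corners from crop
for a,b in[(135,163),(137,392),(365,163),(368,390)]: print(at_z("top",370+a/8-.5,185+b/8-.5,.075).round(4))
for a,b in[(238,102),(290,102),(275,433),(335,430)]: print('hand',at_z("top",370+a/8-.5,185+b/8-.5,.118).round(4))
p=cv2.imread("pics/scene0.png"); crop(p,305,210,65,90,7,"pics/b2.png")
```

```text
top 289 [0.1125 0.1162 0.12  ]
 rect 524.9879150390625 -65.52787780761719 96.45295715332031 311.535888671875 7.364091873168945
 pca [ 0.5424 -0.2075  0.1279] -54.17332723735287
 stand 501 ((543.0465698242188, -210.36276245117188), (66.56896209716797, 71.01638793945312), 1.4300181865692139)
scene 202 [0.115  0.1171 0.1194]
 rect 856.1866455078125 1.900177001953125 844.9641723632812 51.31618118286133 34.387428283691406
 pca [ 0.5509 -0.2079  0.1206] 31.09412747901857
 stand 398 ((545.3229370117188, -210.20767211914062), (71.07965850830078, 71.17115783691406), 2.2927405834198)
bore top cam [0.54877611 0.18567409 0.06      ]
[ 0.5777 -0.1748  0.075 ]
[ 0.5078 -0.1759  0.075 ]
[ 0.5795 -0.2454  0.075 ]
[ 0.5101 -0.2465  0.075 ]
hand [ 0.5921 -0.1957  0.118 ]
hand [ 0.5925 -0.2111  0.118 ]
hand [ 0.495  -0.2071  0.118 ]
hand [ 0.4963 -0.2247  0.118 ]
```

View pics/b2.png

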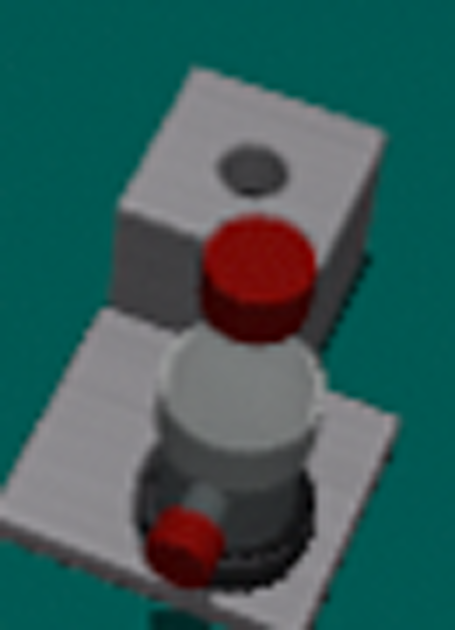

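Run:
```python
from h import *
print("bore scene",at_z("scene",340.5,233.9,.060))
for n,x,y,w,h in(("top",370,185,55,75),("scene",155,155,45,60)):
    p=cv2.imread(f"pics/{n}0.png").astype(int); c=cloud(n,np.load(f"{n}0.npy"))
    m=np.zeros((420,560),bool); m[y:y+h,x:x+w]=True
    m&=(p[...,2]>90)&(p[...,1]<70)&(c[...,2]>.108)&(c[...,2]<.128)
    T=c[m];(cx,cy),(a,b),ang=cv2.minAreaRect((T[:,:2]*1000).astype(np.float32)); print(n," rect",cx,cy,a,b,ang)
    mu=T.mean(0); U=np.linalg.svd((T-mu)[:,:2],full_matrices=False)[2][0]; print(" pca",mu.round(4),np.degrees(np.arctan2(U[1],U[0])))
# block yaw: edges from top crop
for a,b in[(162,350),(352,370),(318,556),(135,520)]: print(at_z("top",205+a/7-.5,150+b/7-.5,.060).round(4))
o=manip.get_obs(); print(Rn.from_quat(o["ee_rot"]).as_matrix().round(3))
```

```text
bore scene [0.55007452 0.18452938 0.06      ]
top  rect 543.7723999023438 -210.93382263183594 96.76665496826172 17.03925323486328 8.843926429748535
 pca [ 0.5433 -0.2106  0.1161] -170.71071560676307
scene  rect 544.7537841796875 -211.48236083984375 96.08843994140625 16.461580276489258 8.653105735778809
 pca [ 0.5478 -0.2102  0.1172] 8.45961363337023
[0.5825 0.2143 0.06  ]
[0.5771 0.1471 0.06  ]
[0.5112 0.1571 0.06  ]
[0.5222 0.2217 0.06  ]
[[ 0.322  0.947 -0.   ]
 [ 0.947 -0.322 -0.001]
 [-0.001  0.    -1.   ]]
```

```bash
python3 -m crank '[[[0.3,-0.6,0.4,0,0,0.4,50],[0.4,-0.9,0.2,0,0,0.4,50],[0.4,-0.9,0.1,0,0,0.4,50],[0.4,-0.9,0.1,0,0,0.4,50],[0.4,-0.9,0,0,0,0.4,50],[0.4,-0.9,0,0,0,0.4,50],[0.4,-0.9,0,0,0,0.4,50],[0.4,-0.9,0,0,0,0.4,50]]]' 60; python3 -m crank '[[[0.4,-0.9,0,0,0,0.4,50],[0.4,-0.9,0,0,0,0.4,50],[0.4,-0.9,0,0,0,0.4,50],[0.4,-0.9,0,0,0,0.4,50],[0.4,-0.9,0,0,0,0.4,50],[0.4,-0.9,0,0,0,0.4,50],[0.4,-0.9,0,0,0,0.4,50],[0,0,0,0,0,0,50]]]'
cat > st.py <<'E'
from h import *
o=manip.get_obs(); M=Rn.from_quat(o["ee_rot"]).as_matrix()
print(o["clock"],"pos",o["position"].round(4),"yaw",np.degrees(np.arctan2(M[1,0],M[0,0])).round(2),"zax",M[:,2].round(4),"F",o["ft_force"].round(2),"T",o["torque"].round(3),"w",round(o["grip_width"]*85.4,2),"j",o["joint_pos"].round(2))
E
python3 st.py
```

```text
clock: 1.1
position: [0.3876, 0.1758, 0.2485]
ee_rot: [0.724, 0.69, 0.0, -0.0]
ft_force: [1.2, 1.0, 0.8]
grip_width: 0.587
clock: 2.1
position: [0.5545, -0.2051, 0.2471]
ee_rot: [0.637, 0.771, -0.002, -0.0]
ft_force: [-0.6, 0.3, 0.2]
grip_width: 0.589
2.1 pos [ 0.5545 -0.2051  0.2471] yaw 100.88 zax [-0.0034 -0.0035 -1.    ] F [-0.63  0.26  0.23] T [-0.03   0.004  0.032] w 50.32 j [-0.37  0.29  0.81  1.52 -0.21  1.43  2.21]
```

```bash
python3 -m crank '[[[-0.18,-0.1,-0.6,0,0,-0.46,50],[0,0,-0.8,0,0,0,50],[0,0,-0.5,0,0,0,50],[0,0,0,0,0,0,50],[0,0,0,0,0,0,50]]]'; python3 st.py
python3 - <<'E'
from h import *
p,d=manip.camera("top"); q,e=manip.camera("scene")
crop(p,350,165,110,110,5,"pics/g1.png"); crop(q,110,110,130,110,5,"pics/g2.png")
E
```

```text
clock: 2.72
position: [0.5451, -0.206, 0.1361]
ee_rot: [0.65, 0.76, 0.0, 0.001]
ft_force: [0.0, -0.3, 0.7]
grip_width: 0.586
2.725 pos [ 0.5451 -0.206   0.1361] yaw 98.95 zax [ 0.0015 -0.     -1.    ] F [ 0.   -0.27  0.67] T [-0.033 -0.037 -0.007] w 50.03 j [-0.35  0.35  0.78  1.7  -0.26  1.2   2.22]
```

View pics/g1.png

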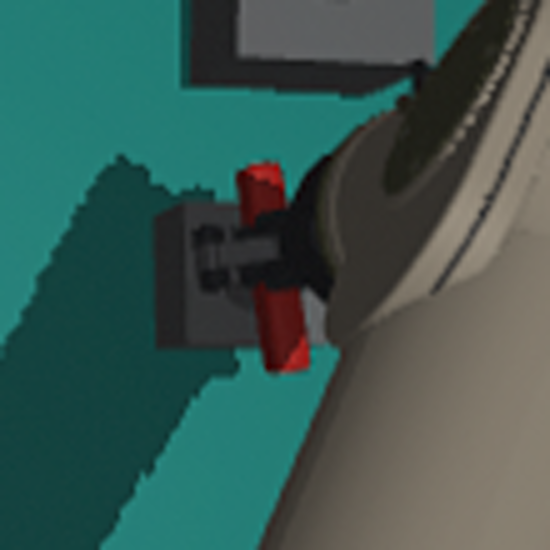

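View pics/g2.png

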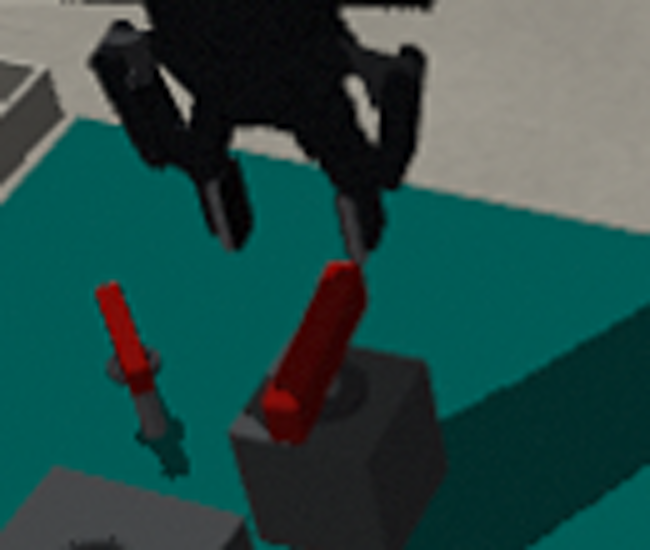

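The top crop shows the open fingers over the middle of the bar (handle centre near (272,265)). The scene crop shows them above it, clear of the small look-alike key at (125,340). Descending and gripping.

```bash
python3 -m crank '[[[-0.02,-0.08,-0.35,0,0,-0.06,50],[0,0,-0.43,0,0,0,50],[0,0,0,0,0,0,50]]]' 60; python3 st.py;  python3 -m crank '[[[0,0,0,0,0,0,30],[0,0,0,0,0,0,20],[0,0,0,0,0,0,10],[0,0,0,0,0,0,5],[0,0,0,0,0,0,5]]]' 60; python3 st.py
```

```text
clock: 3.2
position: [0.5427, -0.2107, 0.0875]
ee_rot: [0.652, 0.758, -0.0, -0.001]
ft_force: [0.3, 0.1, 0.7]
grip_width: 0.584
3.2 pos [ 0.5427 -0.2107  0.0875] yaw 98.62 zax [-1.5e-03  4.0e-04 -1.0e+00] F [0.26 0.1  0.72] T [0.001 0.005 0.059] w 49.85 j [-0.32  0.4   0.76  1.75 -0.31  1.12  2.26]
clock: 3.82
position: [0.5432, -0.2111, 0.0879]
ee_rot: [0.652, 0.758, 0.0, -0.0]
ft_force: [-0.6, -0.5, 0.8]
grip_width: 0.055
3.825 pos [ 0.5432 -0.2111  0.0879] yaw 98.62 zax [ 1.e-04  1.e-04 -1.e+00] F [-0.6  -0.49  0.77] T [0.029 0.009 0.003] w 4.7 j [-0.32  0.4   0.76  1.75 -0.31  1.12  2.26]
```

Width reads 4.7 mm on an 18 mm bar, which is not right. I'll look before lifting.

Run:
```python
from h import *
p,d=manip.camera("top"); q,e=manip.camera("scene")
crop(p,350,165,110,110,5,"pics/g3.png"); crop(q,110,110,130,110,6,"pics/g4.png")
```

```text
(no output)
```

View pics/g3.png

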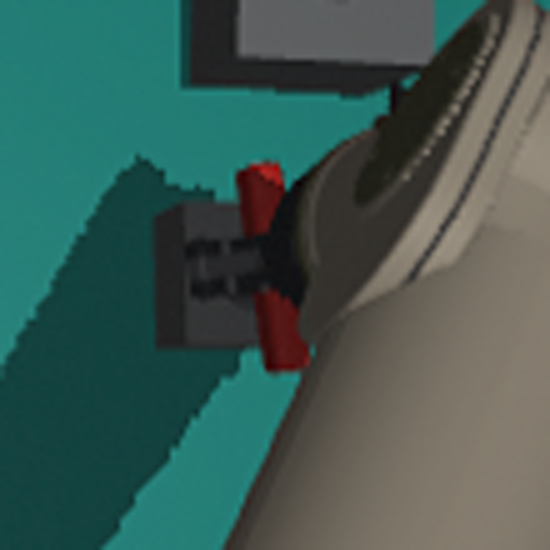

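View pics/g4.png

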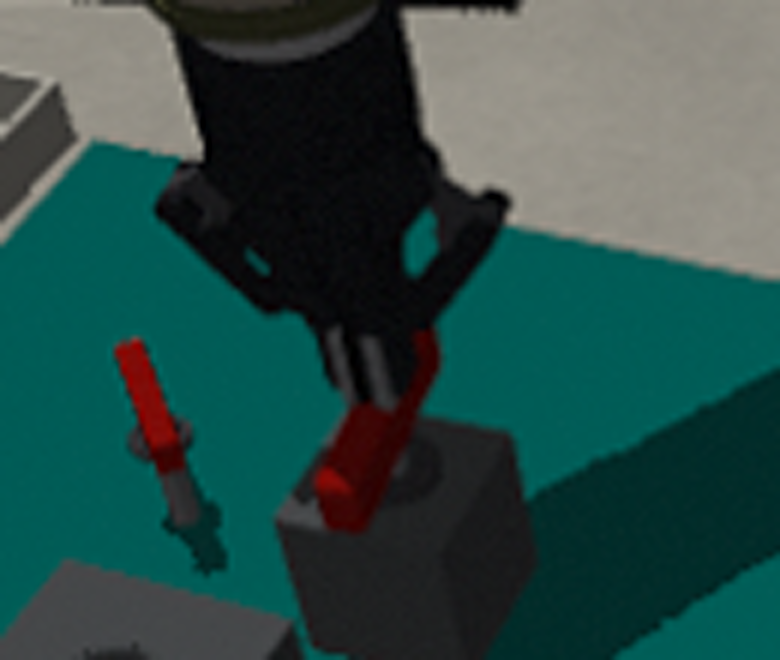

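Run:
```python
from h import *
q,e=manip.camera("scene"); c=cloud("scene",e)
cv2.imwrite("pics/g5.png",cv2.resize(cv2.convertScaleAbs(q[150:210,150:200],alpha=2.5),None,fx=10,fy=10,interpolation=cv2.INTER_CUBIC))
for u,v in[(168,168),(169,172),(171,172),(173,174),(172,170),(175,174),(176,176),(169,184),(172,180),(180,172),(178,175),(181,166)]: print(u,v,c[v,u].round(3),q[v,u])
```

```text
168 168 [ 0.553 -0.211  0.147] [2 2 2]
169 172 [ 0.555 -0.21   0.137] [1 2 3]
171 172 [ 0.552 -0.206  0.136] [35 34 33]
173 174 [ 0.552 -0.202  0.131] [56 55 53]
172 170 [ 0.551 -0.203  0.141] [54 53 52]
175 174 [ 0.55  -0.198  0.131] [22 21 21]
176 176 [ 0.546 -0.2    0.12 ] [23 22 35]
169 184 [ 0.57  -0.206  0.116] [ 5  5 61]
172 180 [ 0.558 -0.205  0.117] [ 2  4 60]
180 172 [ 0.52  -0.205  0.109] [ 3  1 47]
178 175 [ 0.532 -0.204  0.11 ] [ 2  2 43]
181 166 [ 0.505 -0.209  0.113] [ 0  0 52]
```

View pics/g5.png

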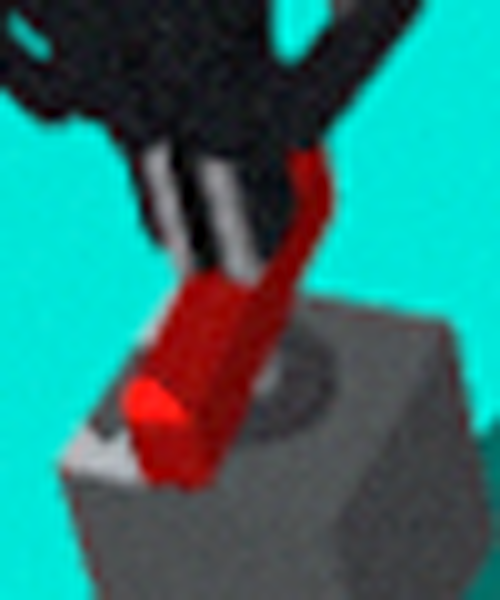

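```bash
python3 - <<'E'
from h import *
c=manip.get_calibration("scene");K=np.array([[c["fx"],0,c["cx"]],[0,c["fy"],c["cy"]],[0,0,1.]])
def pr(P): return cv2.projectPoints(np.array([P],float),c["rvec"],c["tvec"],K,np.array([c["k1"],0,0,0,]))[0].ravel()
for z in(.13,.15,.17,.18): print(z,pr([.545,-.181,z]),pr([.545,-.231,z]))
for z in(.088,.118): print(z,pr([.545,-.211,z]))
E
python3 st.py
python3 - <<'E'
from workcell import manip
print([a for a in dir(manip) if a[0]!='_'])
E
```

```text
0.13 [183.08939893 174.21558125] [163.11061008 169.76681028]
0.15 [181.59522817 167.48858374] [161.34872283 163.05460201]
0.17 [180.05859628 160.56366116] [159.53754524 156.1476364 ]
0.18 [179.27381518 157.02434438] [158.61285485 152.6185697 ]
0.088 [174.38019445 185.03862506]
0.118 [172.01764746 175.47363602]
3.975 pos [ 0.5432 -0.2111  0.0878] yaw 98.62 zax [-1.e-04  1.e-04 -1.e+00] F [-0.02 -0.14  0.45] T [-0.034 -0.036  0.024] w 4.73 j [-0.32  0.4   0.76  1.75 -0.31  1.12  2.26]
['MotionError', 'camera', 'get_calibration', 'get_obs', 'grasp_offset', 'hand_in']
```

The scene crop shows the fingers shut with their tips ending on the near-top of the bar (crop (230,275), z about 0.118), not beside it. So the tips seem to be about 30 mm higher than the reported TCP suggests. I'll reopen, go down in small steps watching the force, and look again.

```bash
python3 -m crank '[[[0,0,0.1,0,0,0,50],[0,0,0,0,0,0,50],[0,0,0,0,0,0,50],[0,0,-0.15,0,0,0,50],[0,0,-0.05,0,0,0,50]]]'; python3 -m crank '[[[0,0,-0.05,0,0,0,50],[0,0,-0.05,0,0,0,50]]]'; python3 st.py
python3 - <<'E'
from h import *
q,e=manip.camera("scene"); 
cv2.imwrite("pics/g6.png",cv2.resize(cv2.convertScaleAbs(q[140:210,140:210],alpha=2.5),None,fx=8,fy=8,interpolation=cv2.INTER_CUBIC))
E
```

```text
clock: 4.6
position: [0.5427, -0.2108, 0.0808]
ee_rot: [0.652, 0.758, -0.0, -0.001]
ft_force: [-0.5, -0.4, 0.4]
grip_width: 0.586
clock: 4.85
position: [0.5432, -0.2111, 0.0756]
ee_rot: [0.652, 0.758, -0.0, -0.0]
ft_force: [-0.1, -0.4, 0.4]
grip_width: 0.584
4.85 pos [ 0.5432 -0.2111  0.0756] yaw 98.62 zax [-1.e-04  1.e-04 -1.e+00] F [-0.07 -0.38  0.39] T [-0.078 -0.015 -0.001] w 49.86 j [-0.32  0.42  0.76  1.76 -0.32  1.09  2.27]
```

View pics/g6.png

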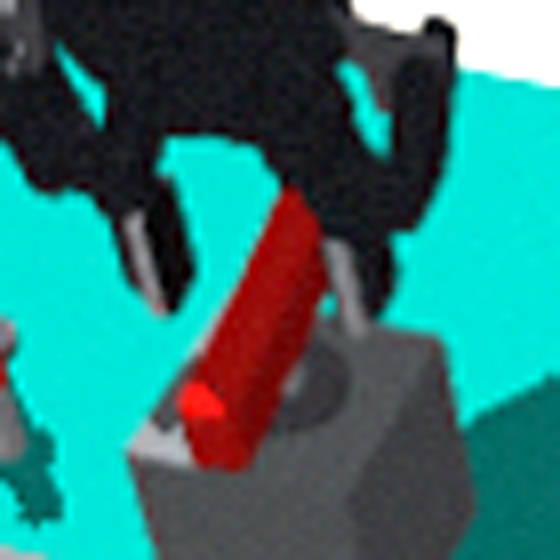

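The fingers now straddle the bar, but the tips (crop (170,312) and (360,325)) are at z about 0.107. So a further 12 mm down.

```bash
python3 -m crank '[[[0,0,-0.1,0,0,0,50],[0,0,-0.1,0,0,0,50],[0,0,0,0,0,0,50]]]'; python3 st.py; python3 -m crank '[[[0,0,0,0,0,0,25],[0,0,0,0,0,0,18],[0,0,0,0,0,0,10],[0,0,0,0,0,0,5]]]' 60; python3 st.py
python3 - <<'E'
from h import *
q,e=manip.camera("scene"); 
cv2.imwrite("pics/g7.png",cv2.resize(cv2.convertScaleAbs(q[140:210,140:210],alpha=2.5),None,fx=8,fy=8,interpolation=cv2.INTER_CUBIC))
E
```

```text
clock: 5.28
position: [0.5428, -0.2109, 0.0632]
ee_rot: [0.652, 0.758, -0.0, -0.0]
ft_force: [0.5, 0.3, 0.4]
grip_width: 0.589
5.275 pos [ 0.5428 -0.2109  0.0632] yaw 98.62 zax [-1.e-03  2.e-04 -1.e+00] F [0.46 0.25 0.36] T [-0.046 -0.004 -0.018] w 50.28 j [-0.31  0.43  0.75  1.77 -0.33  1.07  2.28]
clock: 5.78
position: [0.5435, -0.2117, 0.0644]
ee_rot: [0.652, 0.758, 0.0, 0.001]
ft_force: [0.2, -2.6, 4.6]
grip_width: 0.195
5.775 pos [ 0.5435 -0.2117  0.0644] yaw 98.6 zax [ 1.e-03 -7.e-04 -1.e+00] F [ 0.21 -2.63  4.56] T [-0.639  0.093  0.035] w 16.67 j [-0.31  0.43  0.75  1.77 -0.33  1.07  2.28]
```

View pics/g7.png

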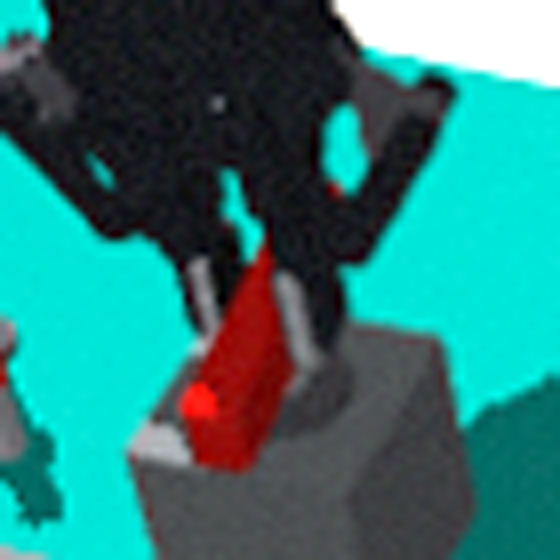

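The bar is between the pads (width about 17 mm). Lifting.

```bash
python3 -m crank '[[[0,0,0.1,0,0,0,5],[0,0,0.3,0,0,0,5],[0,0,0,0,0,0,5]]]' 70; python3 st.py; python3 -m crank '[[[0,0,0.6,0,0,0,5],[0,0,0.6,0,0,0,5],[0,0,0.4,0,0,0,5],[0,0,0,0,0,0,5]]]'; python3 st.py
python3 - <<'E'
from h import *
q,e=manip.camera("scene"); p,d=manip.camera("top");np.save("s8.npy",e)
cv2.imwrite("s8.png",q);cv2.imwrite("pics/g8.png",cv2.resize(cv2.convertScaleAbs(q[90:190,130:230],alpha=2.5),None,fx=6,fy=6,interpolation=cv2.INTER_CUBIC))
E
```

```text
clock: 6.2
position: [0.5439, -0.2109, 0.0893]
ee_rot: [0.652, 0.758, 0.001, 0.001]
ft_force: [0.8, -0.3, -6.3]
grip_width: 0.195
6.2 pos [ 0.5439 -0.2109  0.0893] yaw 98.63 zax [ 1.8e-03  4.0e-04 -1.0e+00] F [ 0.8  -0.34 -6.28] T [-0.03  -0.014  0.018] w 16.69 j [-0.32  0.4   0.76  1.74 -0.31  1.12  2.26]
clock: 6.7
position: [0.544, -0.211, 0.1851]
ee_rot: [0.652, 0.758, 0.001, 0.001]
ft_force: [0.1, -0.3, -6.4]
grip_width: 0.193
6.7 pos [ 0.544  -0.211   0.1851] yaw 98.64 zax [ 2.6e-03  3.0e-04 -1.0e+00] F [ 0.06 -0.26 -6.45] T [-0.008 -0.011 -0.038] w 16.49 j [-0.37  0.31  0.81  1.64 -0.23  1.3   2.2 ]
```

View pics/g8.png

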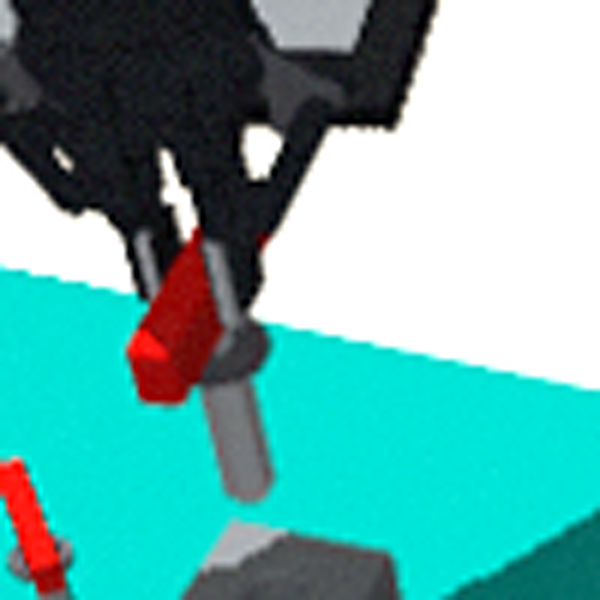

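Run:
```python
from h import *
c=cloud("scene",np.load("s8.npy")); q=cv2.imread("s8.png").astype(int)
# shaft pixels: rows 155..172
rows=[]
for v in range(153,174):
    seg=[u for u in range(160,180) if c[v,u,2]>.06 and abs(c[v,u,0]-.55)<.04 and q[v,u,1]>25 and q[v,u,2]<q[v,u,1]+15 and q[v,u,0]<q[v,u,1]+15]
    if seg: P=c[v,seg]; rows.append(np.r_[v,np.median(P,0),len(seg)]); print(rows[-1].round(4), seg[0],seg[-1])
r=np.array(rows)[3:-3]; print("dx/dz",np.polyfit(r[:,3],r[:,1],1),"dy/dz",np.polyfit(r[:,3],r[:,2],1))
```

```text
[153.       0.5458  -0.2015   0.1868   5.    ] 168 172
[154.       0.5492  -0.2053   0.1863  10.    ] 163 172
[155.       0.5504  -0.2034   0.1833  10.    ] 161 172
[156.       0.5497  -0.2048   0.1802   9.    ] 164 172
[157.       0.55    -0.2049   0.177   10.    ] 164 173
[158.       0.5507  -0.2038   0.1753   9.    ] 164 173
[159.       0.5481  -0.2054   0.1713   9.    ] 165 173
[160.       0.5495  -0.204    0.1685   9.    ] 165 173
[161.       0.5489  -0.2053   0.1662  10.    ] 165 174
[162.       0.55    -0.2047   0.164   10.    ] 165 174
[ 1.630e+02  5.495e-01 -2.049e-01  1.609e-01  9.000e+00] 166 174
[ 1.640e+02  5.496e-01 -2.051e-01  1.574e-01  9.000e+00] 166 174
[ 1.650e+02  5.498e-01 -2.047e-01  1.552e-01  9.000e+00] 166 174
[ 1.660e+02  5.494e-01 -2.048e-01  1.517e-01  1.000e+01] 166 175
[ 1.670e+02  5.495e-01 -2.038e-01  1.494e-01  9.000e+00] 167 175
[ 1.680e+02  5.499e-01 -2.052e-01  1.457e-01  9.000e+00] 167 175
[ 1.690e+02  5.496e-01 -2.056e-01  1.433e-01  9.000e+00] 167 175
[ 1.700e+02  5.498e-01 -2.057e-01  1.404e-01  9.000e+00] 167 175
[ 1.710e+02  5.523e-01 -2.049e-01  1.391e-01  7.000e+00] 168 174
[ 1.720e+02  5.509e-01 -2.056e-01  1.344e-01  6.000e+00] 169 174
[ 1.730e+02  5.536e-01 -2.058e-01  1.344e-01  1.000e+00] 171 171
dx/dz [-0.00101082  0.54977769] dy/dz [ 0.01703731 -0.20758518]
```

Key in hand, upright within 0.02 rad, tip about 52 mm below the reported TCP. Moving over the bore.

```bash
python3 -m crank '[[[0,0.5,0.2,0,0,0,5],[0,0.9,0,0,0,0,5],[0,0.9,0,0,0,0,5],[0,0.9,0,0,0,0,5],[0,0.9,0,0,0,0,5],[0,0.9,0,0,0,0,5],[0,0.9,0,0,0,0,5],[0,0.6,0,0,0,0,5]]]'; python3 -m crank '[[[0.08,0.1,-0.5,0,0,0,5],[0,0,-0.4,0,0,0,5],[0,0,0,0,0,0,5],[0,0,0,0,0,0,5]]]';python3 st.py
python3 - <<'E'
from h import *
q,e=manip.camera("scene"); p,d=manip.camera("top");np.save("s9.npy",e)
cv2.imwrite("s9.png",q);cv2.imwrite("pics/g9.png",cv2.resize(cv2.convertScaleAbs(q[150:270,290:400],alpha=1.7),None,fx=6,fy=5,interpolation=cv2.INTER_CUBIC))
cv2.imwrite("t9.png",p);cv2.imwrite("pics/t9.png",cv2.resize(cv2.convertScaleAbs(p[150:250,190:290],alpha=1.7),None,fx=6,fy=6,interpolation=cv2.INTER_CUBIC))
E
```

```text
clock: 7.8
position: [0.5416, 0.182, 0.1938]
ee_rot: [0.651, 0.759, -0.001, -0.001]
ft_force: [0.3, -0.3, -5.1]
grip_width: 0.195
clock: 8.3
position: [0.5481, 0.1847, 0.1421]
ee_rot: [0.652, 0.758, -0.0, -0.0]
ft_force: [-0.1, 0.4, -6.0]
grip_width: 0.196
8.3 pos [0.5481 0.1847 0.1421] yaw 98.59 zax [-1.e-04 -1.e-04 -1.e+00] F [-0.05  0.36 -5.96] T [-0.021 -0.053  0.006] w 16.72 j [-0.89  0.3   0.59  1.69 -0.17  1.21  1.46]
```

View pics/g9.png

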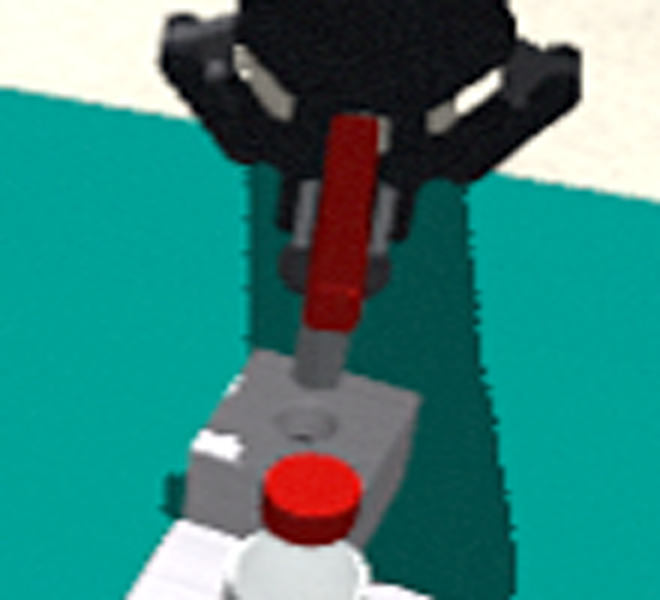

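View pics/t9.png

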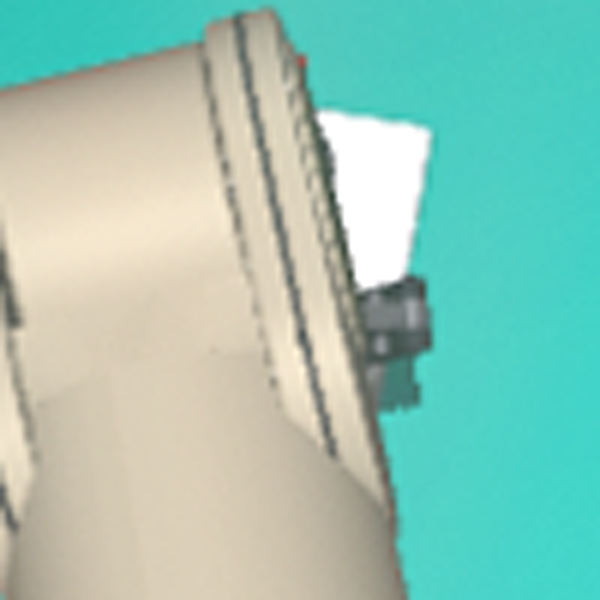

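Run:
```python
from h import *
c=manip.get_calibration("scene");K=np.array([[c["fx"],0,c["cx"]],[0,c["fy"],c["cy"]],[0,0,1.]])
def pr(P): return cv2.projectPoints(np.array([P],float),c["rvec"],c["tvec"],K,np.array([c["k1"],0,0,0,]))[0].ravel()
o,_=ray("scene",343,222); print("cam",o)
for z in(.09,.1,.11,.12): print(z,pr([.5481,.1847,z]),pr([.5491,.1847,z]),pr([.5481,.1857,z]))
for v in (218,219,220,221,222,223,224):
    print(v, end=' ')
q=cv2.imread("s9.png").astype(int); C=cloud("scene",np.load("s9.npy"))
for v in range(216,229):
    print(v,[(u,q[v,u].tolist()) for u in (338,339,340,341)][:0],q[v,336:352].sum(1).tolist(), C[v,343].round(4),C[v,344].round(4),C[v,342].round(4))
print("bore rows")
for v in range(228,242): print(v,q[v,332:350].sum(1).tolist())
```

```text
cam [1.19034334 0.26168613 0.8150009 ]
0.09 [342.04640536 224.10064392] [341.94209272 224.44027071] [342.50994511 224.20746372]
0.1 [342.48092538 220.95660722] [342.37612595 221.29673635] [342.94813335 221.06356765]
0.11 [342.92196396 217.76374669] [342.81667556 218.10434915] [343.39289689 217.87083857]
0.12 [343.36966389 214.52095114] [343.2638844  214.86199635] [343.84437981 214.62816483]
218 219 220 221 222 223 224 216 [] [89, 89, 91, 104, 140, 135, 126, 135, 136, 121, 115, 98, 98, 95, 88, 85] [0.5583 0.1856 0.1265] [0.5598 0.1878 0.1288] [0.5568 0.1834 0.1242]
217 [] [90, 85, 89, 111, 139, 143, 143, 145, 148, 144, 145, 130, 107, 93, 88, 87] [0.5582 0.1859 0.1234] [0.5567 0.1877 0.1225] [0.5574 0.1837 0.1219]
218 [] [86, 86, 87, 116, 134, 136, 139, 143, 148, 146, 147, 143, 109, 85, 90, 95] [0.5566 0.1859 0.1186] [0.5576 0.1881 0.1205] [0.5577 0.184  0.1192]
219 [] [85, 84, 91, 123, 141, 137, 139, 146, 149, 148, 149, 135, 108, 86, 95, 91] [0.5572 0.1863 0.1163] [0.5569 0.1883 0.1167] [0.5578 0.1843 0.1163]
220 [] [131, 86, 81, 126, 141, 137, 135, 146, 148, 147, 153, 122, 98, 89, 92
[... 1955 characters left out ...]
 199, 182, 174, 198, 216, 215, 215]
235 [217, 220, 223, 214, 201, 197, 207, 204, 207, 200, 198, 196, 184, 163, 193, 210, 216, 221]
236 [216, 215, 219, 221, 208, 198, 204, 208, 210, 206, 199, 188, 180, 174, 206, 212, 217, 212]
237 [213, 218, 220, 217, 215, 205, 176, 141, 117, 150, 186, 188, 183, 201, 210, 212, 212, 214]
238 [215, 218, 214, 216, 216, 217, 202, 195, 175, 162, 197, 211, 209, 215, 216, 213, 210, 210]
239 [216, 216, 218, 218, 219, 214, 216, 216, 218, 205, 214, 218, 219, 220, 217, 213, 216, 217]
240 [215, 217, 218, 219, 219, 218, 210, 201, 203, 198, 189, 203, 205, 210, 219, 219, 218, 214]
241 [215, 214, 219, 217, 185, 192, 192, 172, 175, 165, 161, 180, 180, 194, 203, 207, 220, 216]
```

Run:
```python
from h import *
q=cv2.imread("s9.png").astype(int); C=cloud("scene",np.load("s9.npy"))
P=np.array([C[v,u] for v in range(218,226) for u in range(341,346)]);print("shaft surf",P.mean(0),P.std(0)/6)
for n,x,y,w,h in(("top",215,190,45,45),("scene",315,210,50,50)):
    c=cloud(n,np.load(f"{n}0.npy")); T=c[y:y+h,x:x+w].reshape(-1,3); T=T[abs(T[:,2]-.06)<.006]
    print(n,len(T),T[:,2].mean(),cv2.minAreaRect((T[:,:2]*1000).astype(np.float32)))
# subpixel bore from top via dark weighting
p=cv2.imread("pics/top0.png").astype(float).sum(2)[204:223,229:249]
w=np.clip(np.median(p)-40-p,0,None); w[w<30]=0; v,u=np.mgrid[204:223,229:249]; cu,cv=(w*u).sum()/w.sum(),(w*v).sum()/w.sum(); print(cu,cv,at_z("top",cu,cv,.06))
b=(p<np.median(p)-60); print(b.sum(), u[b].mean(),v[b].mean(),at_z("top",u[b].mean(),v[b].mean(),.06))
p=cv2.imread("pics/scene0.png").astype(float).sum(2)[226:244,330:352]
print(p[:, ::1].astype(int))
```

```text
shaft surf [0.5565835  0.18693893 0.10812411] [0.00028034 0.0004758  0.00120608]
top 663 0.05932123536151823 ((561.4375610351562, 184.89303588867188), (64.59844207763672, 90.35887908935547), 81.85903930664062)
scene 585 0.06007348319007507 ((550.2545776367188, 183.878662109375), (64.74495697021484, 67.05610656738281), 82.08573913574219)
238.7401934729457 213.32656532369512 [0.54895361 0.18582721 0.06      ]
77 238.66233766233765 213.4025974025974 [0.54876104 0.18601274 0.06      ]
[[420 422 419 419 416 420 419 419 419 419 419 414 411 407 404 408 411 414
  418 427 412 392]
 [423 415 419 419 418 421 420 414 416 415 420 417 415 417 413 407 407 403
  410 411 413 418]
 [424 418 416 415 414 418 418 419 417 417 420 417 419 418 420 419 414 412
  407 400 402 409]
 [427 420 422 419 414 417 417 420 423 418 417 419 423 418 418 418 416 417
  416 414 411 403]
 [423 424 423 423 421 425 420 411 390 346 331 354 365 395 419 419 416 414
  416 417 415 416]
 [421 425 421 419 423 429 405 342 272 230 219 234 239 273 367 409 421 418
  414 415 413 415]
 [421 421 421 422 420 423 329 229 189 184 189 188 182 18
[... 360 characters left out ...]
9 191 181 173 157 252 382 417
  414 414 412 415]
 [426 417 417 416 419 422 419 382 274 163 104 120 157 215 270 365 413 416
  412 414 414 413]
 [424 423 420 421 415 415 420 419 394 375 352 306 354 394 404 417 420 414
  410 412 416 412]
 [423 421 421 422 424 425 421 419 422 432 425 413 424 436 432 427 424 421
  420 413 410 408]
 [422 418 417 420 418 424 430 433 400 352 337 317 313 364 376 408 426 426
  423 421 417 415]
 [442 431 424 419 421 426 354 298 264 216 198 179 184 229 239 280 350 405
  421 416 419 420]
 [376 429 443 439 438 380 256 147 125 128 139 127 134 131 126 150 217 303
  400 418 416 415]
 [242 278 307 377 359 265 168 129 133 141 150 134 145 145 140 142 130 174
  279 383 416 416]]
```

In the scene crop the shaft end (318,388) is just above the bore mouth (306,425). After correcting for the height difference the two are within 1–2 mm, mostly in x. The top view is blocked by the arm. I'll nudge +x slightly and descend feeling the force.

```bash
python3 -m crank '[[[0.02,-0.005,-0.3,0,0,0,5],[0,0,-0.1,0,0,0,5],[0,0,0,0,0,0,5]]]'; python3 -m crank '[[[0,0,-0.05,0,0,0,5],[0,0,-0.05,0,0,0,5],[0,0,0,0,0,0,5]]]';python3 st.py;  python3 -m crank '[[[0,0,-0.05,0,0,0,5],[0,0,0,0,0,0,5]]]';python3 st.py
```

```text
clock: 8.78
position: [0.5487, 0.1844, 0.117]
ee_rot: [0.652, 0.758, -0.001, -0.0]
ft_force: [-0.1, -0.7, -5.8]
grip_width: 0.197
clock: 9.15
position: [0.5491, 0.1846, 0.1116]
ee_rot: [0.652, 0.758, -0.0, -0.0]
ft_force: [0.5, 0.4, -6.6]
grip_width: 0.196
9.15 pos [0.5491 0.1846 0.1116] yaw 98.62 zax [-3.e-04 -0.e+00 -1.e+00] F [ 0.46  0.41 -6.57] T [0.022 0.002 0.008] w 16.78 j [-0.88  0.33  0.58  1.72 -0.2   1.15  1.47]
clock: 9.4
position: [0.5491, 0.1846, 0.1086]
ee_rot: [0.652, 0.758, -0.0, -0.0]
ft_force: [-0.5, 0.2, -5.2]
grip_width: 0.196
9.4 pos [0.5491 0.1846 0.1086] yaw 98.62 zax [-4.e-04 -1.e-04 -1.e+00] F [-0.46  0.24 -5.15] T [-0.033 -0.003  0.029] w 16.72 j [-0.88  0.33  0.58  1.73 -0.2   1.14  1.48]
```

```bash
python3 -m crank '[[[0,0,-0.05,0,0,0,5],[0,0,0,0,0,0,5]]]';python3 st.py;  python3 -m crank '[[[0,0,-0.05,0,0,0,5],[0,0,0,0,0,0,5]]]';python3 st.py;python3 -m crank '[[[0,0,-0.05,0,0,0,5],[0,0,0,0,0,0,5]]]';python3 st.py
```

```text
clock: 9.65
position: [0.549, 0.1846, 0.1056]
ee_rot: [0.652, 0.758, -0.0, -0.0]
ft_force: [-0.6, -0.6, -6.5]
grip_width: 0.2
9.65 pos [0.549  0.1846 0.1056] yaw 98.62 zax [-5.e-04 -1.e-04 -1.e+00] F [-0.57 -0.61 -6.47] T [-0.08   0.017 -0.012] w 17.05 j [-0.88  0.33  0.58  1.73 -0.2   1.14  1.48]
clock: 9.9
position: [0.549, 0.1846, 0.1026]
ee_rot: [0.652, 0.758, -0.0, -0.0]
ft_force: [0.1, 0.8, -5.0]
grip_width: 0.195
9.9 pos [0.549  0.1846 0.1026] yaw 98.62 zax [-5.e-04 -1.e-04 -1.e+00] F [ 0.11  0.84 -5.03] T [-0.007  0.018 -0.029] w 16.69 j [-0.88  0.34  0.58  1.73 -0.2   1.13  1.48]
clock: 10.15
position: [0.549, 0.1846, 0.0995]
ee_rot: [0.652, 0.758, -0.0, -0.0]
ft_force: [-0.3, 0.6, -5.4]
grip_width: 0.192
10.15 pos [0.549  0.1846 0.0995] yaw 98.62 zax [-4.e-04 -2.e-04 -1.e+00] F [-0.31  0.58 -5.42] T [ 0.015 -0.033 -0.016] w 16.42 j [-0.88  0.34  0.58  1.74 -0.2   1.12  1.48]
```

```bash
for i in 1; do :; done; python3 -m crank '[[[0,0,-0.05,0,0,0,5],[0,0,0,0,0,0,5]]]';python3 st.py;  python3 -m crank '[[[0,0,-0.05,0,0,0,5],[0,0,0,0,0,0,5]]]';python3 st.py;python3 -m crank '[[[0,0,-0.03,0,0,0,5],[0,0,0,0,0,0,5]]]';python3 st.py
python3 - <<'E'
from h import *
q,e=manip.camera("scene")
cv2.imwrite("pics/g10.png",cv2.resize(cv2.convertScaleAbs(q[170:270,300:390],alpha=1.7),None,fx=6,fy=6,interpolation=cv2.INTER_CUBIC))
E
```

```text
clock: 10.4
position: [0.5491, 0.1846, 0.0966]
ee_rot: [0.652, 0.758, -0.0, -0.0]
ft_force: [-0.1, 0.5, -6.2]
grip_width: 0.192
10.4 pos [0.5491 0.1846 0.0966] yaw 98.62 zax [-4.e-04 -1.e-04 -1.e+00] F [-0.09  0.46 -6.23] T [-0.056 -0.001 -0.011] w 16.39 j [-0.88  0.34  0.58  1.74 -0.21  1.12  1.48]
clock: 10.65
position: [0.549, 0.1846, 0.0936]
ee_rot: [0.652, 0.758, -0.0, -0.0]
ft_force: [-0.1, 0.1, -4.5]
grip_width: 0.196
10.65 pos [0.549  0.1846 0.0936] yaw 98.62 zax [-5.e-04 -1.e-04 -1.e+00] F [-0.1   0.1  -4.54] T [-0.061 -0.015  0.004] w 16.76 j [-0.88  0.35  0.57  1.74 -0.21  1.11  1.48]
clock: 10.9
position: [0.5491, 0.1847, 0.0919]
ee_rot: [0.652, 0.758, -0.0, -0.0]
ft_force: [0.6, -0.0, -5.8]
grip_width: 0.191
10.9 pos [0.5491 0.1847 0.0919] yaw 98.62 zax [-2.e-04 -0.e+00 -1.e+00] F [ 0.59 -0.03 -5.81] T [0.047 0.006 0.014] w 16.3 j [-0.88  0.35  0.57  1.74 -0.21  1.11  1.49]
```

View pics/g10.png

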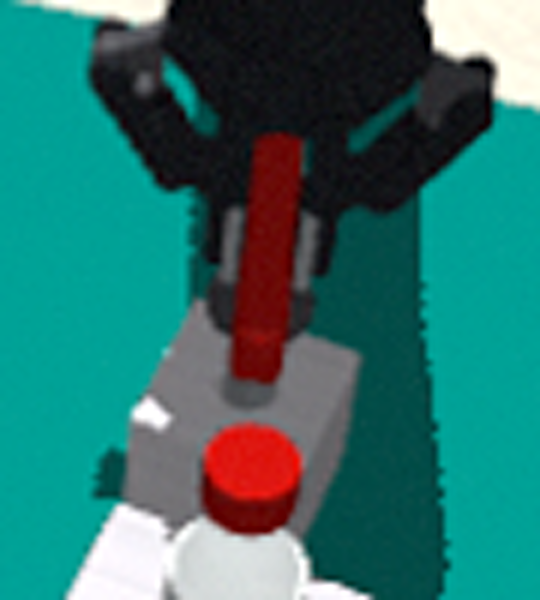

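The key is in the bore (shaft entering at crop (248,390)). Now smaller steps to find the face.

```bash
Q='python3 st.py'; python3 -m crank '[[[0,0,-0.025,0,0,0,5],[0,0,0,0,0,0,5]]]'>/dev/null;$Q; python3 -m crank '[[[0,0,-0.025,0,0,0,5],[0,0,0,0,0,0,5]]]'>/dev/null;$Q; python3 -m crank '[[[0,0,-0.017,0,0,0,5],[0,0,0,0,0,0,5]]]' >/dev/null;$Q;python3 -m crank '[[[0,0,-0.017,0,0,0,5],[0,0,0,0,0,0,5]]]'>/dev/null;$Q
```

```text
11.2 pos [0.5491 0.1846 0.0904] yaw 98.62 zax [-2.e-04 -0.e+00 -1.e+00] F [-0.56 -0.48 -5.78] T [ 0.04  -0.011  0.035] w 16.46 j [-0.88  0.35  0.57  1.75 -0.21  1.11  1.49]
11.45 pos [0.5491 0.1846 0.0889] yaw 98.62 zax [-3.e-04 -1.e-04 -1.e+00] F [ 0.28  0.11 -5.21] T [-0.056 -0.037  0.005] w 16.68 j [-0.88  0.35  0.57  1.75 -0.21  1.1   1.49]
11.7 pos [0.5492 0.1846 0.088 ] yaw 98.62 zax [-1.e-04  0.e+00 -1.e+00] F [-0.26  0.39 -4.27] T [-0.161  0.211  0.003] w 16.81 j [-0.87  0.35  0.57  1.75 -0.21  1.1   1.49]
11.95 pos [0.5493 0.1846 0.0871] yaw 98.62 zax [ 0.e+00  1.e-04 -1.e+00] F [-1.16  0.79 -2.87] T [-0.253  0.302  0.034] w 16.33 j [-0.87  0.36  0.57  1.75 -0.21  1.1   1.49]
```

Contact at reported TCP z≈0.0885, with a slight side moment toward −x/−y. I'll ease laterally and turn clockwise in steps under light preload.

```bash
Q='python3 st.py'; python3 -m crank '[[[-0.008,-0.008,-0.006,0,0,0,5],[0,0,0,0,0,0,5]]]'>/dev/null;$Q; python3 -m crank '[[[0,0,0,0,0,-0.5,5],[0,0,0,0,0,-0.5,5],[0,0,0,0,0,0,5]]]' >/dev/null;$Q;python3 -m crank '[[[0,0,0,0,0,-0.5,5],[0,0,0,0,0,-0.5,5],[0,0,0,0,0,0,5]]]'>/dev/null;$Q
```

```text
12.2 pos [0.5489 0.1843 0.0868] yaw 98.62 zax [ 5.e-04  4.e-04 -1.e+00] F [-0.28 -0.49 -2.33] T [-0.007  0.064  0.02 ] w 16.78 j [-0.87  0.35  0.57  1.75 -0.21  1.1   1.49]
12.575 pos [0.5488 0.1843 0.0867] yaw 93.64 zax [ 2.e-04  1.e-04 -1.e+00] F [-0.99  0.14 -2.98] T [-0.033  0.092  0.026] w 16.4 j [-0.89  0.36  0.59  1.75 -0.22  1.1   1.41]
12.95 pos [0.5488 0.1843 0.0867] yaw 88.69 zax [ 2.e-04  1.e-04 -1.e+00] F [-0.36  0.69 -3.05] T [-0.049  0.107  0.002] w 16.84 j [-0.9   0.36  0.6   1.75 -0.23  1.1   1.33]
```

The side moment has gone and the preload is about 3 N. Continuing the turn.

```bash
Q='python3 st.py'; python3 -m crank '[[[0,0,0,0,0,-0.5,5],[0,0,0,0,0,-0.5,5],[0,0,0,0,0,0,5]]]'>/dev/null;$Q; python3 -m crank '[[[0,0,0,0,0,-0.5,5],[0,0,0,0,0,-0.5,5],[0,0,0,0,0,0,5]]]' >/dev/null;$Q;python3 -m crank '[[[0,0,0,0,0,-0.5,5],[0,0,0,0,0,-0.5,5],[0,0,0,0,0,0,5]]]'>/dev/null;$Q
```

```text
13.325 pos [0.5488 0.1842 0.0867] yaw 83.72 zax [ 2.e-04  1.e-04 -1.e+00] F [-0.76  0.51 -1.8 ] T [-0.034  0.061  0.049] w 16.83 j [-0.91  0.36  0.62  1.75 -0.23  1.1   1.24]
13.7 pos [0.5488 0.1842 0.0866] yaw 78.72 zax [ 1.e-04  1.e-04 -1.e+00] F [-0.06 -0.37 -2.23] T [ 0.01   0.008 -0.035] w 16.9 j [-0.92  0.37  0.63  1.75 -0.24  1.1   1.16]
14.075 pos [0.5488 0.1842 0.0866] yaw 73.73 zax [ 1.e-04  1.e-04 -1.e+00] F [-0.48 -0.22 -2.47] T [ 0.033 -0.001  0.029] w 16.42 j [-0.94  0.37  0.65  1.75 -0.25  1.1   1.08]
```

```bash
Q='python3 st.py'; python3 -m crank '[[[0,0,0,0,0,-0.5,5],[0,0,0,0,0,-0.5,5],[0,0,0,0,0,0,5]]]'>/dev/null;$Q; python3 -m crank '[[[0,0,0,0,0,-0.5,5],[0,0,0,0,0,-0.5,5],[0,0,0,0,0,0,5]]]' >/dev/null;$Q;python3 -m crank '[[[0,0,0,0,0,-0.5,5],[0,0,0,0,0,-0.5,5],[0,0,0,0,0,0,5]]]'>/dev/null;$Q
```

```text
14.45 pos [0.5487 0.1842 0.0865] yaw 68.74 zax [-1.e-04 -0.e+00 -1.e+00] F [ 0.5  -0.23 -4.63] T [ 0.06  -0.132 -0.019] w 16.25 j [-0.95  0.37  0.67  1.75 -0.26  1.1   1.  ]
14.825 pos [0.5486 0.1841 0.0864] yaw 63.74 zax [-3.e-04 -2.e-04 -1.e+00] F [ 0.49  0.4  -6.24] T [ 0.03  -0.121  0.043] w 16.71 j [-0.96  0.38  0.68  1.76 -0.26  1.1   0.92]
15.2 pos [0.5485 0.1841 0.0864] yaw 58.75 zax [-4.e-04 -1.e-04 -1.e+00] F [-1.44  0.99 -6.02] T [ 0.038  0.023 -0.032] w 16.88 j [-0.97  0.38  0.7   1.76 -0.27  1.11  0.84]
```

The preload vanished between yaw 68.7° and 63.7°, so the hex dropped. Lowering.

```bash
Q='python3 st.py'; python3 -m crank '[[[0,0,-0.012,0,0,0,5],[0,0,-0.012,0,0,0,5],[0,0,0,0,0,0,5]]]'>/dev/null;$Q; python3 -m crank '[[[0,0,-0.015,0,0,0,5],[0,0,0,0,0,0,5]]]' >/dev/null;$Q
```

```text
15.575 pos [0.5487 0.1841 0.0851] yaw 58.64 zax [-2.e-04 -0.e+00 -1.e+00] F [ 0.15 -0.76 -5.48] T [0.    0.011 0.062] w 16.57 j [-0.97  0.38  0.7   1.76 -0.27  1.1   0.84]
15.825 pos [0.5487 0.1842 0.0842] yaw 58.63 zax [-1.e-04  1.e-04 -1.e+00] F [-0.54 -0.51 -6.07] T [-0.003 -0.003 -0.023] w 16.88 j [-0.97  0.38  0.7   1.76 -0.27  1.1   0.84]
```

```bash
Q='python3 st.py'; python3 -m crank '[[[0,0,-0.02,0,0,0,5],[0,0,0,0,0,0,5]]]'>/dev/null;$Q; python3 -m crank '[[[0,0,-0.02,0,0,0,5],[0,0,0,0,0,0,5]]]' >/dev/null;$Q;python3 -m crank '[[[0,0,-0.02,0,0,0,5],[0,0,0,0,0,0,5]]]' >/dev/null;$Q;python3 -m crank '[[[0,0,-0.015,0,0,0,5],[0,0,0,0,0,0,5]]]' >/dev/null;$Q
```

```text
16.075 pos [0.5487 0.1841 0.083 ] yaw 58.62 zax [-1.e-04 -0.e+00 -1.e+00] F [ 0.31 -0.58 -6.17] T [0.011 0.063 0.032] w 16.55 j [-0.97  0.38  0.7   1.76 -0.27  1.1   0.84]
16.325 pos [0.5487 0.1841 0.0818] yaw 58.62 zax [-1.e-04 -0.e+00 -1.e+00] F [ 0.52 -0.13 -6.51] T [ 0.04  -0.022  0.02 ] w 16.55 j [-0.97  0.39  0.7   1.76 -0.28  1.1   0.84]
16.575 pos [0.5487 0.1841 0.0806] yaw 58.62 zax [-1.e-04  0.e+00 -1.e+00] F [-0.38  0.43 -5.84] T [-0.036  0.003  0.027] w 16.94 j [-0.97  0.39  0.7   1.76 -0.28  1.09  0.84]
16.825 pos [0.5487 0.1841 0.0797] yaw 58.61 zax [-0.  0. -1.] F [-0.2   0.19 -6.01] T [-0.019 -0.005 -0.01 ] w 16.62 j [-0.97  0.39  0.7   1.76 -0.28  1.09  0.84]
```

```bash
Q='python3 st.py'; python3 -m crank '[[[0,0,-0.015,0,0,0,5],[0,0,0,0,0,0,5]]]'>/dev/null;$Q; python3 -m crank '[[[0,0,-0.015,0,0,0,5],[0,0,0,0,0,0,5]]]' >/dev/null;$Q
```

```text
17.075 pos [0.5487 0.1841 0.0788] yaw 58.62 zax [-1.e-04  0.e+00 -1.e+00] F [-0.07  0.03 -5.71] T [-0.    -0.022  0.01 ] w 16.57 j [-0.97  0.39  0.7   1.76 -0.28  1.09  0.84]
17.325 pos [0.5488 0.1842 0.0781] yaw 58.62 zax [ 2.e-04  2.e-04 -1.e+00] F [ 0.42  0.03 -4.14] T [-0.023  0.087 -0.029] w 16.31 j [-0.97  0.39  0.7   1.76 -0.28  1.09  0.84]
```

Floor felt at z≈0.0783, so the key is fully in the socket. Backing off 0.5 mm and turning clockwise, watching the torque.

```bash
Q='python3 st.py'; python3 -m crank '[[[0,0,0.01,0,0,-0.5,5],[0,0,0,0,0,-0.7,5],[0,0,0,0,0,-0.7,5]]]'>/dev/null;$Q; python3 -m crank '[[[0,0,0,0,0,-0.7,5],[0,0,0,0,0,-0.7,5],[0,0,0,0,0,-0.6,5]]]' >/dev/null;$Q;python3 -m crank '[[[0,0,0,0,0,-0.6,5],[0,0,0,0,0,-0.6,5],[0,0,0,0,0,-0.4,5]]]' >/dev/null;$Q
```

```text
17.7 pos [0.5488 0.1842 0.0786] yaw 49.01 zax [ 2.e-04  2.e-04 -1.e+00] F [-0.03  0.43 -4.54] T [-0.016  0.02   0.09 ] w 16.35 j [-1.    0.4   0.73  1.76 -0.3   1.09  0.69]
18.075 pos [0.5488 0.1843 0.0787] yaw 39.02 zax [ 3.e-04  2.e-04 -1.e+00] F [-0.51  0.78 -4.68] T [-0.008 -0.017  0.064] w 16.54 j [-1.02  0.41  0.76  1.76 -0.31  1.1   0.53]
18.45 pos [0.5488 0.1842 0.0786] yaw 31.05 zax [ 2.e-04  1.e-04 -1.e+00] F [ 1.14  0.33 -4.83] T [ 0.029 -0.033  0.066] w 16.37 j [-1.04  0.42  0.79  1.77 -0.33  1.1   0.4 ]
```

Torque is steady at about 0.07 N m, as expected for the moving screw. Continuing in smaller steps.

```bash
Q='python3 st.py'; python3 -m crank '[[[0,0,0,0,0,-0.4,5],[0,0,0,0,0,0,5]]]'>/dev/null;$Q; python3 -m crank '[[[0,0,0,0,0,-0.4,5],[0,0,0,0,0,0,5]]]' >/dev/null;$Q;python3 -m crank '[[[0,0,0,0,0,-0.4,5],[0,0,0,0,0,0,5]]]' >/dev/null;$Q;python3 -m crank '[[[0,0,0,0,0,-0.4,5],[0,0,0,0,0,0,5]]]' >/dev/null;$Q
```

```text
18.7 pos [0.5488 0.1842 0.0786] yaw 29.11 zax [ 2.e-04  0.e+00 -1.e+00] F [ 0.67 -0.11 -5.16] T [ 0.083 -0.076  0.029] w 16.58 j [-1.05  0.42  0.8   1.77 -0.33  1.1   0.37]
18.95 pos [0.5488 0.1842 0.0786] yaw 27.08 zax [ 2.e-04  1.e-04 -1.e+00] F [ 0.29  0.22 -5.1 ] T [ 0.115 -0.042  0.04 ] w 16.58 j [-1.05  0.42  0.81  1.77 -0.34  1.1   0.34]
19.2 pos [0.5488 0.1842 0.0786] yaw 25.08 zax [ 1.e-04  1.e-04 -1.e+00] F [-0.25 -0.79 -4.77] T [ 0.069 -0.115  0.038] w 16.31 j [-1.06  0.42  0.82  1.77 -0.34  1.1   0.31]
19.45 pos [0.5488 0.1842 0.0786] yaw 23.07 zax [ 2.e-04  0.e+00 -1.e+00] F [-0.12  0.69 -4.94] T [ 0.084 -0.128  0.018] w 16.5 j [-1.06  0.42  0.82  1.77 -0.35  1.1   0.28]
```

```bash
Q='python3 st.py'; python3 -m crank '[[[0,0,0,0,0,-0.4,5],[0,0,0,0,0,0,5]]]'>/dev/null;$Q; python3 -m crank '[[[0,0,0,0,0,-0.4,5],[0,0,0,0,0,0,5]]]' >/dev/null;$Q;python3 -m crank '[[[0,0,0,0,0,-0.4,5],[0,0,0,0,0,0,5]]]' >/dev/null;$Q;python3 -m crank '[[[0,0,0,0,0,-0.4,5],[0,0,0,0,0,0,5]]]' >/dev/null;$Q
```

```text
19.7 pos [0.5488 0.1842 0.0786] yaw 21.07 zax [ 1.e-04  0.e+00 -1.e+00] F [ 0.4   0.48 -4.32] T [ 0.108 -0.11   0.049] w 16.67 j [-1.07  0.43  0.83  1.77 -0.35  1.1   0.24]
19.95 pos [0.5488 0.1842 0.0786] yaw 19.07 zax [ 1.e-04  0.e+00 -1.e+00] F [ 0.44  1.04 -3.74] T [ 0.192 -0.073  0.017] w 16.52 j [-1.07  0.43  0.84  1.77 -0.35  1.1   0.21]
20.2 pos [0.5488 0.1842 0.0786] yaw 17.07 zax [ 1.e-04 -0.e+00 -1.e+00] F [ 0.15  0.33 -4.38] T [ 0.105 -0.17   0.093] w 16.41 j [-1.08  0.43  0.85  1.77 -0.36  1.1   0.18]
20.45 pos [0.5488 0.1842 0.0786] yaw 15.07 zax [ 1.e-04  0.e+00 -1.e+00] F [ 0.81  0.59 -3.13] T [ 0.145 -0.135  0.031] w 16.53 j [-1.09  0.43  0.85  1.77 -0.36  1.1   0.15]
```

```bash
Q='python3 st.py'; python3 -m crank '[[[0,0,0,0,0,-0.4,5],[0,0,0,0,0,0,5]]]'>/dev/null;$Q; python3 -m crank '[[[0,0,0,0,0,-0.4,5],[0,0,0,0,0,0,5]]]' >/dev/null;$Q;python3 -m crank '[[[0,0,0,0,0,-0.4,5],[0,0,0,0,0,0,5]]]' >/dev/null;$Q;python3 -m crank '[[[0,0,0,0,0,-0.4,5],[0,0,0,0,0,0,5]]]' >/dev/null;$Q
```

```text
20.7 pos [0.5488 0.1842 0.0786] yaw 13.07 zax [ 1.e-04  0.e+00 -1.e+00] F [ 0.96 -0.4  -3.73] T [ 0.132 -0.126  0.031] w 16.53 j [-1.09  0.44  0.86  1.77 -0.37  1.11  0.12]
20.95 pos [0.5487 0.1842 0.0786] yaw 11.07 zax [ 1.e-04 -0.e+00 -1.e+00] F [ 1.23  0.67 -4.44] T [ 0.128 -0.158  0.112] w 16.65 j [-1.1   0.44  0.87  1.77 -0.37  1.11  0.09]
21.2 pos [0.5488 0.1842 0.0786] yaw 9.07 zax [ 1.e-04 -0.e+00 -1.e+00] F [ 0.03  0.29 -5.06] T [ 0.136 -0.249  0.017] w 16.36 j [-1.1   0.44  0.88  1.77 -0.38  1.11  0.06]
21.45 pos [0.5487 0.1842 0.0786] yaw 7.07 zax [ 1.e-04 -0.e+00 -1.e+00] F [ 0.03  0.62 -3.78] T [ 0.118 -0.172  0.08 ] w 16.96 j [-1.11  0.45  0.88  1.77 -0.38  1.11  0.03]
```

Further than expected without a clear stop, so I'll check that the key is still turning with the gripper.

Run:
```python
from h import *
q,e=manip.camera("scene"); p,d=manip.camera("top"); np.save("s11.npy",e); cv2.imwrite("s11.png",q)
cv2.imwrite("pics/g11.png",cv2.resize(cv2.convertScaleAbs(q[170:270,295:395],alpha=1.7),None,fx=6,fy=6,interpolation=cv2.INTER_CUBIC))
cv2.imwrite("pics/t11.png",cv2.resize(cv2.convertScaleAbs(p[140:260,180:300],alpha=1.7),None,fx=5,fy=5,interpolation=cv2.INTER_CUBIC))
c=cloud("scene",e); m=(q[...,2]>60)&(q[...,1]<40)&(c[...,2]>.10)&(c[...,2]<.145)&(np.hypot(c[...,0]-.549,c[...,1]-.184)<.06)
T=c[m]; mu=T.mean(0);U=np.linalg.svd((T-mu)[:,:2],full_matrices=False)[2][0]; print(len(T),mu,np.degrees(np.arctan2(U[1],U[0])),cv2.minAreaRect((T[:,:2]*1000).astype(np.float32)))
```

```text
349 [0.555288   0.18503328 0.12523329] 96.88312782384419 ((552.4349975585938, 185.22557067871094), (17.26930046081543, 96.24041748046875), 5.49766731262207)
```

View pics/g11.png

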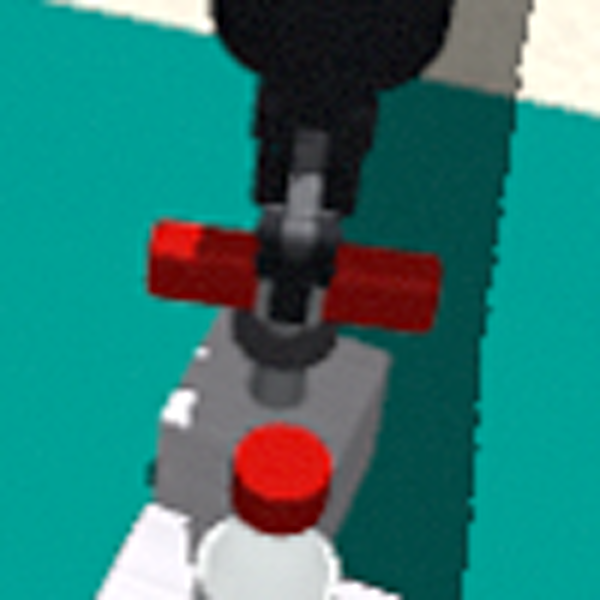

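View pics/t11.png

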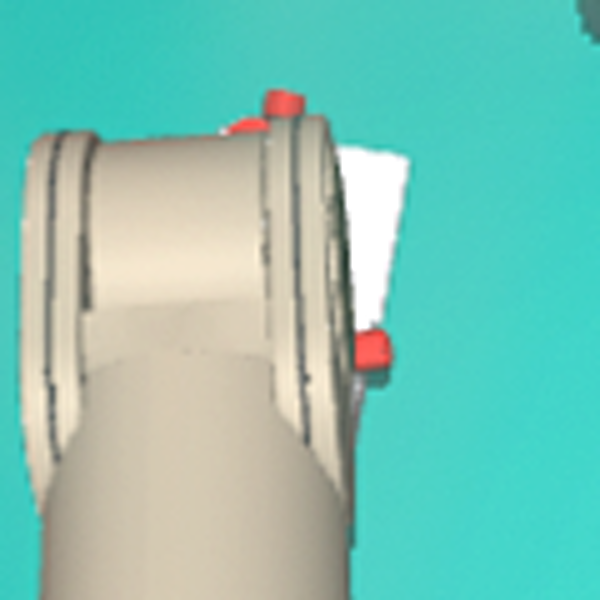

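The bar is at about 96°, matching the tool yaw, so the key has not slipped. Continuing to the stop.

```bash
Q='python3 st.py'; python3 -m crank '[[[0,0,0,0,0,-0.4,5],[0,0,0,0,0,0,5]]]'>/dev/null;$Q; python3 -m crank '[[[0,0,0,0,0,-0.4,5],[0,0,0,0,0,0,5]]]' >/dev/null;$Q;python3 -m crank '[[[0,0,0,0,0,-0.4,5],[0,0,0,0,0,0,5]]]' >/dev/null;$Q
```

```text
21.8 pos [0.5488 0.1842 0.0786] yaw 5.07 zax [ 2.e-04 -0.e+00 -1.e+00] F [ 0.22 -0.1  -4.65] T [ 0.146 -0.222  0.062] w 16.45 j [-1.11  0.45  0.89  1.77 -0.39  1.11 -0.01]
22.05 pos [0.5487 0.1842 0.0786] yaw 3.07 zax [ 1.e-04 -1.e-04 -1.e+00] F [ 1.27  0.41 -3.79] T [ 0.124 -0.235  0.027] w 16.54 j [-1.12  0.45  0.9   1.77 -0.39  1.11 -0.04]
22.3 pos [0.5487 0.1842 0.0786] yaw 1.08 zax [ 1.e-04 -1.e-04 -1.e+00] F [ 0.3   0.67 -4.46] T [ 0.121 -0.214  0.157] w 16.28 j [-1.12  0.45  0.91  1.77 -0.4   1.11 -0.07]
```

```bash
Q='python3 st.py'; python3 -m crank '[[[0,0,0,0,0,-0.3,5],[0,0,0,0,0,0,5]]]'>/dev/null;$Q; python3 -m crank '[[[0,0,0,0,0,-0.3,5],[0,0,0,0,0,0,5]]]' >/dev/null;$Q
```

```text
22.55 pos [0.5487 0.1842 0.0786] yaw -0.41 zax [ 1.e-04 -1.e-04 -1.e+00] F [ 0.29  0.98 -4.2 ] T [ 0.156 -0.267  0.301] w 16.38 j [-1.13  0.46  0.91  1.77 -0.4   1.11 -0.09]
22.8 pos [0.5487 0.1842 0.0786] yaw -1.91 zax [ 1.e-04 -1.e-04 -1.e+00] F [ 1.34  1.05 -3.92] T [ 0.112 -0.283  0.382] w 16.75 j [-1.13  0.46  0.92  1.77 -0.4   1.11 -0.11]
```

The torque climbs 0.16 → 0.30 → 0.38 N m over 3°, so this is the rigid stop. I'll unwind about 4° (within the hex's play) and lift out.

```bash
Q='python3 st.py'; python3 -m crank '[[[0,0,0,0,0,0,5],[0,0,0,0,0,0.4,5],[0,0,0,0,0,0.4,5],[0,0,0,0,0,0,5]]]'>/dev/null;$Q; python3 -m crank '[[[0,0,0.1,0,0,0,5],[0,0,0,0,0,0,5]]]' >/dev/null;$Q;python3 -m crank '[[[0,0,0.2,0,0,0,5],[0,0,0.2,0,0,0,5],[0,0,0,0,0,0,5]]]' >/dev/null;$Q
```

```text
23.3 pos [0.5487 0.1841 0.0786] yaw 2.15 zax [ 0.e+00  2.e-04 -1.e+00] F [ 1.65 -0.12 -5.38] T [ 0.196 -0.289 -0.003] w 16.7 j [-1.12  0.45  0.9   1.77 -0.39  1.11 -0.05]
23.55 pos [0.5488 0.1842 0.0851] yaw 2.11 zax [ 2.e-04  2.e-04 -1.e+00] F [ 0.45  1.19 -4.54] T [ 0.061 -0.158 -0.036] w 16.64 j [-1.12  0.44  0.91  1.76 -0.39  1.12 -0.06]
23.925 pos [0.5495 0.1843 0.1101] yaw 2.11 zax [ 0.0019  0.0012 -1.    ] F [-0.1   0.45 -5.1 ] T [0.01 0.02 0.05] w 16.32 j [-1.14  0.42  0.93  1.74 -0.36  1.17 -0.07]
```

```bash
python3 -m crank '[[[0,0,0.7,0,0,0,5],[0,0,0.7,0,0,0,5],[0,-0.6,0.1,0,0,0,5],[0,-0.95,0,0,0,0,5],[0,-0.95,0,0,0,0,5],[0,-0.95,0,0,0,0,5],[0,-0.95,0,0,0,0,5],[0,-0.95,0,0,0,0,5]]]';python3 -m crank '[[[-0.05,-0.8,0,0,0,0,5],[0,-0.4,0,0,0,0,5],[0,0,0,0,0,0,5]]]'; python3 st.py
```

```text
clock: 24.92
position: [0.5484, -0.1383, 0.1986]
ee_rot: [1.0, 0.019, 0.0, -0.0]
ft_force: [1.0, 0.1, -5.8]
grip_width: 0.194
clock: 25.3
position: [0.5447, -0.2115, 0.1985]
ee_rot: [1.0, 0.016, -0.0, 0.0]
ft_force: [0.3, 1.0, -5.7]
grip_width: 0.193
25.3 pos [ 0.5447 -0.2115  0.1985] yaw 1.87 zax [-4.e-04 -9.e-04 -1.e+00] F [ 0.31  1.   -5.73] T [ 0.004 -0.001  0.015] w 16.45 j [-0.54  0.38  1.07  1.62 -0.34  1.34  0.61]
```

```bash
python3 -m crank '[[[0,0,-0.5,0,0,0,5],[0,0,-0.5,0,0,0,5],[0,0,0,0,0,0,5]]]'; python3 st.py
python3 - <<'E'
from h import *
q,e=manip.camera("scene"); p,d=manip.camera("top")
cv2.imwrite("pics/g12.png",cv2.resize(cv2.convertScaleAbs(q[120:215,130:230],alpha=2.5),None,fx=7,fy=6,interpolation=cv2.INTER_CUBIC))
cv2.imwrite("pics/t12.png",cv2.resize(cv2.convertScaleAbs(p[160:260,340:460],alpha=1.7),None,fx=5,fy=5,interpolation=cv2.INTER_CUBIC))
E
```

```text
clock: 25.68
position: [0.5447, -0.2069, 0.1367]
ee_rot: [1.0, 0.019, -0.002, -0.001]
ft_force: [-0.3, -0.3, -4.6]
grip_width: 0.193
25.675 pos [ 0.5447 -0.2069  0.1367] yaw 2.2 zax [-0.0038  0.0014 -1.    ] F [-0.26 -0.27 -4.56] T [0.008 0.004 0.01 ] w 16.47 j [-0.52  0.44  1.03  1.7  -0.39  1.24  0.64]
```

View pics/g12.png

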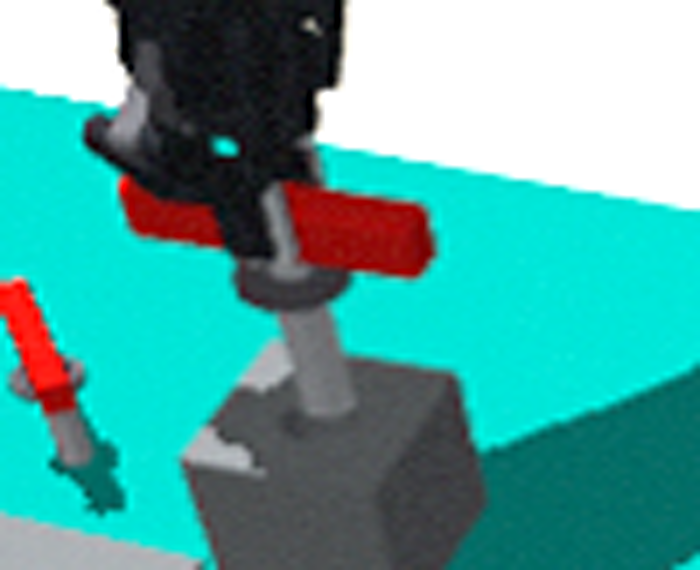

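View pics/t12.png

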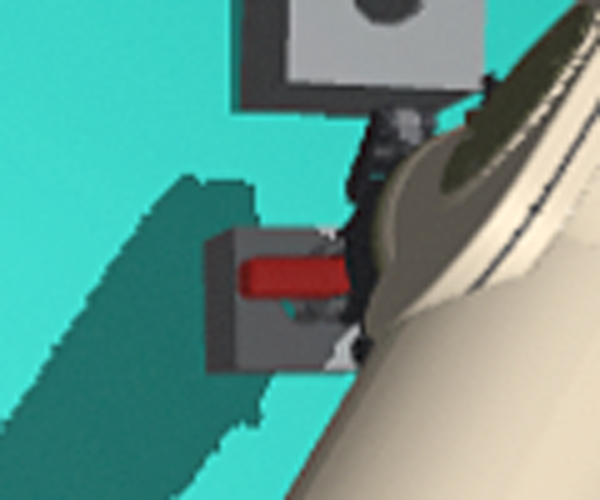

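The scene crop shows the tip (330,415) right of the hole (left edge 280, row 420). The reported y is 4 mm short, so I'll correct and look again.

```bash
python3 -m crank '[[[-0.01,-0.07,0,0,0,0,5],[0,0,0,0,0,0,5],[0,0,0,0,0,0,5]]]'; python3 st.py
python3 - <<'E'
from h import *
q,e=manip.camera("scene")
cv2.imwrite("pics/g13.png",cv2.resize(cv2.convertScaleAbs(q[160:215,150:210],alpha=3),None,fx=10,fy=10,interpolation=cv2.INTER_CUBIC))
E
```

```text
clock: 26.15
position: [0.5453, -0.2131, 0.139]
ee_rot: [1.0, 0.018, 0.0, -0.0]
ft_force: [-0.6, 0.3, -5.6]
grip_width: 0.196
26.15 pos [ 0.5453 -0.2131  0.139 ] yaw 2.11 zax [ 7.e-04  0.e+00 -1.e+00] F [-0.58  0.26 -5.65] T [ 0.004 -0.006  0.026] w 16.72 j [-0.51  0.44  1.03  1.69 -0.39  1.24  0.65]
```

View pics/g13.png

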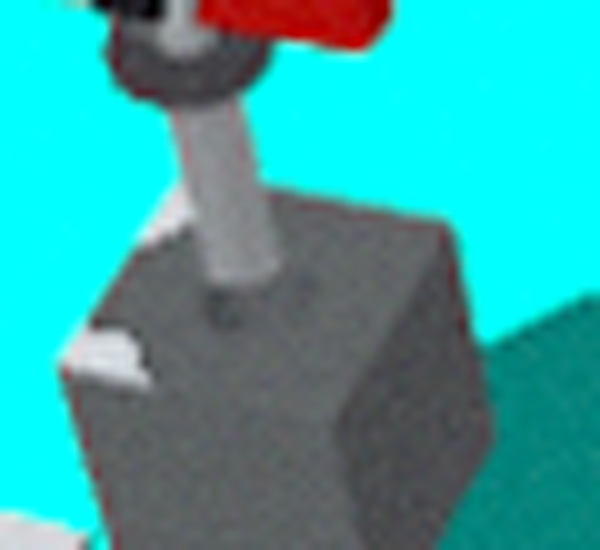

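The tip (245,283) is slightly left of the hole centre (259,296), matching the 2 mm overshoot in y. Correcting and lowering in steps.

```bash
python3 -m crank '[[[-0.02,0.035,0,0,0,0,5],[0,0,0,0,0,0,5]]]'>/dev/null; python3 st.py; python3 -m crank '[[[0,0,-0.15,0,0,0,5],[0,0,0,0,0,0,5]]]'>/dev/null; python3 st.py;python3 -m crank '[[[0,0,-0.08,0,0,0,5],[0,0,0,0,0,0,5]]]'>/dev/null; python3 st.py;python3 -m crank '[[[0,0,-0.08,0,0,0,5],[0,0,0,0,0,0,5]]]'>/dev/null; python3 st.py
```

```text
26.45 pos [ 0.5439 -0.2106  0.1386] yaw 2.14 zax [ 0.e+00  3.e-04 -1.e+00] F [ 0.25 -0.43 -4.95] T [ 0.019  0.02  -0.056] w 16.65 j [-0.51  0.43  1.03  1.7  -0.39  1.23  0.64]
26.7 pos [ 0.5434 -0.2106  0.1286] yaw 2.12 zax [-1.5e-03  4.0e-04 -1.0e+00] F [ 0.56 -0.96 -5.78] T [ 0.024  0.007 -0.008] w 16.55 j [-0.51  0.44  1.02  1.71 -0.4   1.22  0.65]
26.95 pos [ 0.5437 -0.2109  0.1244] yaw 2.11 zax [-6.e-04  1.e-04 -1.e+00] F [ 0.42  0.8  -6.  ] T [ 0.002 -0.022  0.004] w 16.57 j [-0.5   0.45  1.02  1.71 -0.4   1.21  0.65]
27.2 pos [ 0.5437 -0.2108  0.1196] yaw 2.12 zax [-5.e-04  2.e-04 -1.e+00] F [-0.04 -0.7  -5.59] T [-0.01   0.012  0.024] w 16.36 j [-0.5   0.45  1.01  1.72 -0.41  1.2   0.66]
```

```bash
python3 -m crank '[[[0,0,-0.2,0,0,0,5],[0,0,0,0,0,0,5]]]'>/dev/null; python3 st.py; python3 -m crank '[[[0,0,-0.2,0,0,0,5],[0,0,-0.1,0,0,0,5],[0,0,0,0,0,0,5]]]'>/dev/null; python3 st.py;python3 -m crank '[[[0,0,-0.15,0,0,0,5],[0,0,-0.1,0,0,0,5],[0,0,0,0,0,0,5]]]'>/dev/null; python3 st.py
```

```text
27.45 pos [ 0.5432 -0.2105  0.1068] yaw 2.12 zax [-1.8e-03  5.0e-04 -1.0e+00] F [ 0.54 -0.26 -5.52] T [-0.051  0.019  0.033] w 16.36 j [-0.49  0.47  1.    1.73 -0.42  1.18  0.67]
27.825 pos [ 0.5435 -0.2108  0.0893] yaw 2.11 zax [-1.e-03  2.e-04 -1.e+00] F [-0.18 -0.37 -4.65] T [ 0.043 -0.006 -0.059] w 16.48 j [-0.48  0.49  0.99  1.75 -0.44  1.15  0.68]
28.2 pos [ 0.5436 -0.2108  0.0744] yaw 2.12 zax [-9.e-04  2.e-04 -1.e+00] F [-0.24 -0.14 -5.39] T [-0.024  0.053  0.029] w 16.66 j [-0.47  0.5   0.97  1.76 -0.46  1.12  0.69]
```

```bash
python3 -m crank '[[[0,0,-0.1,0,0,0,5],[0,0,0,0,0,0,5]]]'>/dev/null; python3 st.py; python3 -m crank '[[[0,0,-0.05,0,0,0,5],[0,0,0,0,0,0,5]]]'>/dev/null; python3 st.py;python3 -m crank '[[[0,0,-0.02,0,0,0,5],[0,0,0,0,0,0,5]]]'>/dev/null; python3 st.py
```

```text
28.45 pos [ 0.5437 -0.2108  0.0686] yaw 2.12 zax [-5.e-04  2.e-04 -1.e+00] F [-0.    0.54 -6.14] T [ 0.007 -0.022 -0.023] w 16.77 j [-0.46  0.51  0.97  1.77 -0.46  1.11  0.7 ]
28.7 pos [ 0.5438 -0.2109  0.0658] yaw 2.11 zax [-1.e-04  1.e-04 -1.e+00] F [ 0.44 -0.71 -4.82] T [-0.007  0.001 -0.043] w 16.14 j [-0.46  0.51  0.96  1.77 -0.47  1.11  0.7 ]
28.95 pos [ 0.5439 -0.2109  0.0647] yaw 2.12 zax [-0.  0. -1.] F [-0.14 -0.02 -5.8 ] T [-0.026 -0.003 -0.013] w 16.59 j [-0.46  0.51  0.96  1.77 -0.47  1.11  0.7 ]
```

```bash
python3 -m crank '[[[0,0,-0.015,0,0,0,5],[0,0,0,0,0,0,5]]]'>/dev/null; python3 st.py; python3 -m crank '[[[0,0,-0.015,0,0,0,5],[0,0,0,0,0,0,5]]]'>/dev/null; python3 st.py
```

```text
29.2 pos [ 0.544  -0.211   0.0644] yaw 2.12 zax [ 4.e-04  3.e-04 -1.e+00] F [-4.06  1.04  3.64] T [ 0.455  0.766 -0.001] w 16.76 j [-0.46  0.52  0.96  1.77 -0.47  1.11  0.7 ]
29.45 pos [ 0.5441 -0.211   0.0644] yaw 2.11 zax [ 6.e-04  1.e-03 -1.e+00] F [-6.96  4.32 14.64] T [0.984 1.805 0.013] w 16.42 j [-0.46  0.52  0.96  1.77 -0.47  1.11  0.7 ]
```

The collar is seated. Unload, open, check, and rise.

```bash
python3 -m crank '[[[0,0,0.02,0,0,0,5],[0,0,0,0,0,0,25],[0,0,0,0,0,0,50],[0,0,0,0,0,0,50],[0,0,0,0,0,0,50]]]'; python3 st.py; python3 -m crank '[[[0,0,0.1,0,0,0,50],[0,0,0.3,0,0,0,50],[0,0,0.6,0,0,0,50],[0,0,0.8,0,0,0,50],[0,0,0.8,0,0,0,50]]]'; python3 -m crank '[[[-0.5,0.5,0.5,0,0,0,50],[-0.7,0.7,0,0,0,0,50],[-0.7,0.7,0,0,0,0,50],[-0.5,0.7,0,0,0,0,50],[0,0.8,0,0,0,0,50],[0,0,0,0,0,0,50]]]'
python3 - <<'E'
from h import *
q,e=manip.camera("scene"); p,d=manip.camera("top"); cv2.imwrite("pics/sF.png",q); cv2.imwrite("pics/tF.png",p); np.save("tF.npy",d);np.save("sF.npy",e)
crop(cv2.convertScaleAbs(q,alpha=2.2),110,120,130,110,6,"pics/gF.png")
E
```

```text
clock: 30.08
position: [0.544, -0.211, 0.0642]
ee_rot: [1.0, 0.018, 0.0, 0.0]
ft_force: [-0.4, 0.5, 0.2]
grip_width: 0.588
30.075 pos [ 0.544  -0.211   0.0642] yaw 2.12 zax [ 3.e-04 -1.e-04 -1.e+00] F [-0.39  0.51  0.18] T [-0.037 -0.043 -0.056] w 50.2 j [-0.46  0.52  0.96  1.77 -0.47  1.11  0.7 ]
clock: 30.7
position: [0.5437, -0.2112, 0.223]
ee_rot: [1.0, 0.018, 0.001, 0.0]
ft_force: [0.7, 0.6, -0.6]
grip_width: 0.586
clock: 31.45
position: [0.4262, -0.0312, 0.2562]
ee_rot: [1.0, 0.018, -0.004, -0.004]
ft_force: [0.5, -1.0, -0.2]
grip_width: 0.587
```

View pics/gF.png

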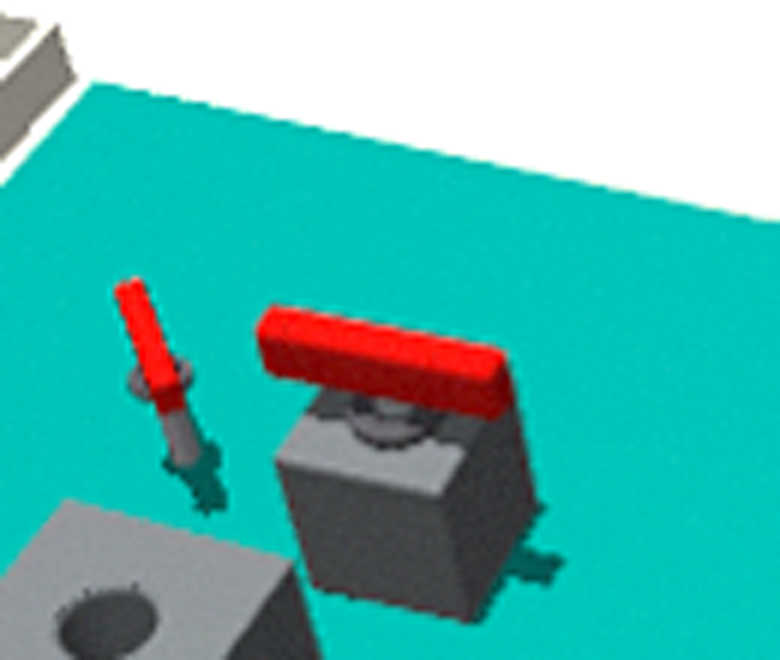

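View pics/tF.png

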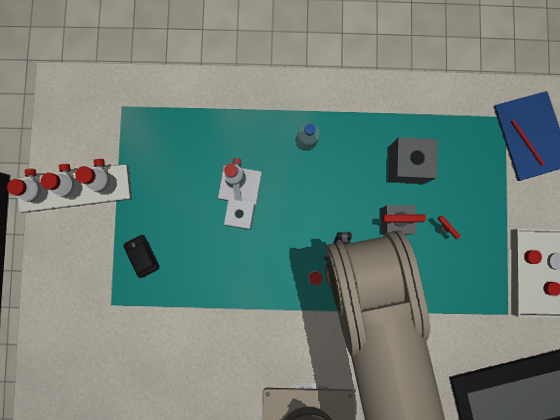

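View pics/sF.png

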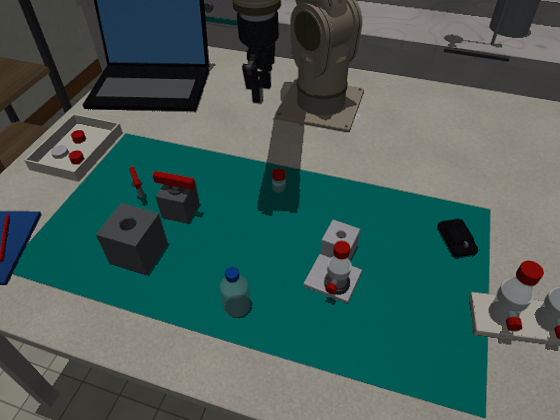

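The key hangs upright in the small stand (bar centre at crop (385,362)). The bottle, vial and mouse are at their original pixels: (307,131), (316,278) and (141,256) in the top picture. One numeric check, then hand in.

Run:
```python
from h import *
for n in("top","scene"):
    q=cv2.imread(f"pics/{n[0]}F.png").astype(int); c=cloud(n,np.load(f"{n[0]}F.npy"))
    m=(q[...,2]>90)&(q[...,1]<70)&(c[...,2]>.108)&(c[...,2]<.13)&(np.hypot(c[...,0]-.544,c[...,1]+.211)<.06)
    T=c[m]; print(n,len(T),np.median(T[:,2]).round(4),cv2.minAreaRect((T[:,:2]*1000).astype(np.float32)))
    a,b,k=np.linalg.lstsq(np.c_[T[:,:2],np.ones(len(T))],T[:,2],rcond=None)[0]; print("slope",a,b)
    # bystander diff
    p0=cv2.imread(f"pics/{n}0.png").astype(int); D=abs(q-p0).sum(2)
    for nm,(u,v) in {"top":dict(bottle=(307,135),mouse=(141,256),vial=(316,278)),"scene":dict(bottle=(235,292),mouse=(457,237),vial=(279,180))}[n].items(): print(nm,D[v-12:v+12,u-12:u+12].mean())
print(manip.get_obs()["ft_force"], manip.get_obs()["joint_velocities"].round(3))
manip.hand_in()
```

```text
top 289 0.116 ((543.6555786132812, -209.44302368164062), (14.759587287902832, 98.47472381591797), 1.507104754447937)
slope 0.009294282727348462 0.003267159157265123
bottle 9.390625
mouse 4.730902777777778
vial 120.546875
scene 215 0.1171 ((545.2579956054688, -209.15695190429688), (18.22254753112793, 98.0616683959961), 1.2087340354919434)
slope -0.049158966947235094 0.004663171352500717
bottle 4.248263888888889
mouse 5.975694444444445
vial 60.505208333333336
[-0.26041764 -0.28354492  0.69872873] [ 0.013  0.01   0.022 -0.005  0.002 -0.004  0.004]
the job is handed in; nothing more can be done
```

I turned the screw to its stop, hung the key back in its stand and handed the job in at about 31.5 s. No verdict is reported.

- **Finding the socket:** I took the key and felt the hex in under about 3 N. It dropped between yaw 69° and 64°, and I felt the socket floor about 10 mm below first contact.
- **Locking the screw:** I turned clockwise until the torque rose from about 0.07 to 0.38 N m, which I took as the rigid stop. I unwound about 4° within the hex's play, lifted out and felt the key's collar seat on the stand. The screw itself could not be seen, so its locked position rests on that torque rise and the angle turned.
- **Key at the end:** The bar's top is at 0.116–0.117 m, the same as at the start. It is centred within about 2 mm of the hole, nearly level, and released with the gripper well clear.
- **Bystanders:** The bottle and mouse pictures match the start. The vial's pixel difference was large. In the picture it stands at the same place in the robot's shadow, so I put that down to lighting.
- **What disagreed:**
  - The fingertips sat about 20–30 mm higher than the reported TCP implied, so my first grip closed on air above the bar. I corrected it from the images.
  - The held key weighed about 6 N, more than the stated 0.5 kg (about 5 N).
  - The stop came several degrees later than my first estimate, which fits the play of a partly entered tip.

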